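# Reload the under-sink filter and click its dial to the cassette count

## Robot

A 6-joint arm with a two-finger parallel gripper is mounted at the origin on the work surface. World frame = base frame: x ahead of the robot, y to its left, z up, the work surface at z = 0. Lengths are in m, angles in degrees, forces in N, time in s.
With the tool pointing down it reaches from about 0.25 to 0.725 m from the base axis. Payload 4 kg.
Tool frame: the origin (TCP) lies at the very end of the fingers, on their centre line; the grasp point (between the pads) lies 19 mm behind it (env.grip_depth is the distance from the TCP to the grasp point, in m); z points along the fingers, y is the line along which they close (so a half turn about z gives the same grasp; the last joint's range is limited). The gripper opens to 85 mm and grips with 20 to 120 N. Pads are 22 mm wide; open, the fingers measure 114 mm over their backs; the gripper's body (76 mm by 85 mm) begins 54 mm behind the grasp point. The pads swing forward as they close: fully open they stand 13 mm farther back than shut.
Start: joints at [-76.318, 13.785, 0.286, 76.501, 0, 90], TCP at [0.118, -0.486, 0.231] pointing down, gripper open.
Joint ranges: [-155.79, 155.79], [-60.16, 107.12], [-62.33, 73.08], [-114, 123.19], [-81.49, 82.49], [-180, 180]. Speed limits (degrees/s): [159.86, 159.86, 180, 180, 180, 180].

## Interface

Orientations are given as [roll, pitch, yaw] about the fixed x, y, z axes, in that order (R = Rz(yaw) Ry(pitch) Rx(roll)).
In Python, from cell import telemetry, eyes, env gives the robot as it stands.
- The arm moves only by the shell command python3 -m jog 'ROWS' [FORCE]. ROWS is JSON, a list of rows, each a list of 7 numbers: the opening, from -1 (shut) to 1 (fully open), so that 0 is half open, then the shift along the tool's x, y, z in units of 0.2 m (1.0 is 0.2 m), then the turn, a rotation vector about the tool's x, y, z in units of 360 degrees (1.0 is 360 degrees). In form: [[gripper, tx, ty, tz, ax, ay, az], ...]. A call has 1 to 8 rows; each row is the pose to reach, as a shift and turn from the pose commanded when the call began, along the tool's axes at that moment, turning the shorter way round; what a row does not reach only later rows make up. A row lasts 1/12 s, in which the tool goes at most 41.7 mm and 7.16 degrees, less where a joint would pass 70% of its speed; a pose out of reach is approached as far as the arm can. A call with a number of a shift or a turn outside -1 to 1 is refused whole. A call with a gripper value outside its range is refused whole. The fingers move at their own pace and stop on an object; FORCE is the grip in N (left out, the last holds). Time passes only in rows, so rows that repeat a pose let the fingers close. It gives the time, the measured TCP pose, the force, the opening and the grip force at its end, in the units of the state.
- telemetry.state(): the state, without advancing time (a new reading comes with each control period).
- eyes.camera(name): name is "scene" or "top" or "wrist"; returns a dict with "frame" (384x512x3 uint8, blue, green, red), "range_z" (384x512 float32, m along the optical axis (not along the pixel's ray), 0 where there is no reading), "mtx" (3x3 intrinsics, pixels), "cam_to_world" (4x4, takes a point from camera to world coordinates). Camera axes: x right, y down, z forward; pixel columns grow to the right and rows downward; lengths in m; the calibration is good to about 2 mm. The wrist camera is an equidistant fisheye: a pixel r from the principal point sees the ray r / f radians off the axis. A picture is of the moment at which its call begins.
- env.hand_in(): hands the job in; it is judged then, once.
The state is a dict: "time_s": time; "qpos": joint angles; "joint_velocities": joint speeds; "tau": joint torques, N m; "tool_pos": TCP position; "orientation": TCP orientation; "wrist_force": force on the tool from outside, world axes, zero at the start; "torque": the same for the moment, N m; "finger_gap": finger opening in m; "gripper_force": force on a finger pad.
Only numpy, scipy, OpenCV 4.12 (cv2) and the standard library are available. Lean on these libraries where they do the work, as an engineer would, in place of code of your own. Each camera call takes 0.05 s, during which the arm holds its last target. There are 200 camera calls.

## Task

Service the under-sink water filter: first turn the selector dial all the way back to its zero mark, then pile every flat filter cassette lying about squarely on the black rectangle of the filter stand's deck, one on top of another. Next bring the plunger down until its sprung foot bears on the pile with its spring pushed about half in, leave it there, and only then turn the dial up from zero by one click for each cassette in the pile. Leave the tumbler, gasket, pipe clamp and scoop where they are.

Things in the scene. Friction and masses are not known exactly. Their poses are not given: they have to be found in the camera images.
- cassette1: flat white plastic filter cassette with a grey filter face on top, 150 (own x) x 36 (own y) x 15 mm thick (z), about 0.12 kg; origin at the centre of its underside. All cassettes are alike, and either end may go first and either face up; there are 2 to 4 in a run (None for an absent one). Graspable across its 36 mm width
- cassette2: flat white plastic filter cassette with a grey filter face on top, 150 (own x) x 36 (own y) x 15 mm thick (z), about 0.12 kg; origin at the centre of its underside. All cassettes are alike, and either end may go first and either face up; there are 2 to 4 in a run (None for an absent one). Graspable across its 36 mm width
- cassette3: flat white plastic filter cassette with a grey filter face on top, 150 (own x) x 36 (own y) x 15 mm thick (z), about 0.12 kg; origin at the centre of its underside. All cassettes are alike, and either end may go first and either face up; there are 2 to 4 in a run (None for an absent one). Graspable across its 36 mm width
- cassette4: flat white plastic filter cassette with a grey filter face on top, 150 (own x) x 36 (own y) x 15 mm thick (z), about 0.12 kg; origin at the centre of its underside. All cassettes are alike, and either end may go first and either face up; there are 2 to 4 in a run (None for an absent one). Graspable across its 36 mm width
- deck (a point): centre of the 152 x 40 mm black rectangle on the filter stand's deck, on its upper face, 25 mm above the floor; x runs along the rectangle (and a pile's length) towards the stand's column, z up. The raised foot hangs over the far end of the rectangle, so a cassette is slid in below it from the side of negative x, or from either long side
- filter_stand: fixed grey plastic stand, origin on the floor 25 mm under the deck point, same axes. Deck 70 mm wide, x = -90 to +160 mm. Column 36 x 44 mm, x = 118 to 154 mm, top 155 mm above the floor. A steel bracket 34 mm wide, 140 to 155 mm above the floor, reaches from it back to x = 50 mm; the plunger passes through it at x = 62 mm, y = 0
- plunger (a joint): how far the vertical plunger is lowered (m): 0 fully raised, 0.078 lowest; it starts 35 to 65 mm down, in the way of a full pile. It stays wherever it is left (friction about 5 N) and can be pushed down or pulled up by its grip
- plunger_grip (a point): centre of the black plastic bar on top of the plunger, moving with it: 14 mm thick (deck x), 44 mm long (deck y), 28 mm high; pinch it from above across its thickness. It is 231 mm above the deck when the plunger is fully raised
- foot_face (a point): centre of the underside of the plunger's round black foot (20 mm across), 62 mm along x from the deck point. Its height above the deck is 95 mm - plunger + foot, with the two joint values; on a pile of n cassettes it is 15 mm x n
- foot (a joint): how far the sprung foot is pushed up into the plunger (m): 0 hanging free, 0.010 fully in; the spring gives about 0.8 N at 0 and 2 N at half (0.005), too little to lift the plunger back
- dial (a joint): angle of the selector dial (rad), growing clockwise seen from above. Detents 0.349 rad (20 degrees) apart: 0 = zero mark (by an end stop), 1 click = 0.349, ... 5 clicks = 1.745 (by the other stop). Let go between two detents it snaps to the nearer. It starts at 3, 4 or 5 clicks. Turning it takes less than 0.1 N m
- dial_grip (a point): centre of the dial's black grip bar, on the vertical dial axis, 72 mm above the floor; turns with the dial, x along the bar towards its white pointer line. The bar is 54 mm long (x), 14 mm thick (y), 28 mm high, on a flat round skirt of radius 30 mm whose top is 14 mm below this point
- dial_box: fixed grey box 140 x 140 x 50 mm high that carries the dial at its centre; origin under its centre on the floor, x towards the zero mark. White marks on top show the clicks: a long dash at zero, then 1, 2, 3, 4, 5 pips in radial rows going clockwise
- tumbler: bystander: stainless steel tumbler standing upright, 72 mm across, 100 mm high; origin at the centre of its base
- gasket: bystander: red hard silicone gasket ring lying flat, 64 mm across, 8 mm thick; origin at the centre of its underside
- pipe_clamp: bystander: round steel pipe clamp, 52 mm across with a 20 mm lug, 18 mm high; origin at the ring's centre, underside
- scoop: bystander: pink plastic scoop, bowl 75 x 60 x 35 mm centred 60 mm along its x, handle 100 mm the other way; origin near the neck
There are look-alikes about, which are no part of the job. What is shaped like the cassette4 but brown or turquoise is not meant.

How it is judged (in metres and radians):
On the way, in this order (a step that is already met when the one before it is completed fails the run):
1. the dial is turned back to zero (value of joint dial below 0.12 rad), for 0.3 s.
2. every cassette is piled squarely on the deck and let go, the dial still at zero (x of cassette1 in the frame of deck between -0.012 and 0.012 m and y of cassette1 in the frame of deck between -0.012 and 0.012 m and z of each of cassette1, cassette2, cassette3, cassette4 in the frame of deck above -0.004 m and angle between the x axis of each of cassette1, cassette2, cassette3, cassette4 and the x axis of deck, either way round below 0.15 rad and angle between the z axis of each of cassette1, cassette2, cassette3, cassette4 and the z axis of deck, either way round below 0.08 rad and linear speed of each of cassette1, cassette2, cassette3, cassette4 below 0.02 m/s and x of cassette2 in the frame of deck between -0.012 and 0.012 m and y of cassette2 in the frame of deck between -0.012 and 0.012 m and x of cassette3 in the frame of deck between -0.012 and 0.012 m and y of cassette3 in the frame of deck between -0.012 and 0.012 m and x of cassette4 in the frame of deck between -0.012 and 0.012 m and y of cassette4 in the frame of deck between -0.012 and 0.012 m and contact force between each of cassette1, cassette2, cassette3, cassette4 and the fingers below 0.3 N and value of joint dial below 0.12 rad), for 0.3 s.
3. the sprung foot bears on the pile, spring part-way in, the dial still at zero (x of cassette1 in the frame of deck between -0.012 and 0.012 m and y of cassette1 in the frame of deck between -0.012 and 0.012 m and z of each of cassette1, cassette2, cassette3, cassette4 in the frame of deck above -0.004 m and angle between the x axis of each of cassette1, cassette2, cassette3, cassette4 and the x axis of deck, either way round below 0.15 rad and angle between the z axis of each of cassette1, cassette2, cassette3, cassette4 and the z axis of deck, either way round below 0.08 rad and linear speed of each of cassette1, cassette2, cassette3, cassette4 below 0.02 m/s and x of cassette2 in the frame of deck between -0.012 and 0.012 m and y of cassette2 in the frame of deck between -0.012 and 0.012 m and x of cassette3 in the frame of deck between -0.012 and 0.012 m and y of cassette3 in the frame of deck between -0.012 and 0.012 m and x of cassette4 in the frame of deck between -0.012 and 0.012 m and y of cassette4 in the frame of deck between -0.012 and 0.012 m and value of joint foot between 0.002 and 0.008 m and (z of foot_face in the frame of deck between 0.025 and 0.035 m or z of foot_face in the frame of deck between 0.04 and 0.05 m or z of foot_face in the frame of deck between 0.055 and 0.065 m) and value of joint dial below 0.12 rad), for 0.3 s.
4. the dial is set to one click per cassette, the foot still bearing on the pile (x of cassette1 in the frame of deck between -0.012 and 0.012 m and y of cassette1 in the frame of deck between -0.012 and 0.012 m and z of each of cassette1, cassette2, cassette3, cassette4 in the frame of deck above -0.004 m and angle between the x axis of each of cassette1, cassette2, cassette3, cassette4 and the x axis of deck, either way round below 0.15 rad and angle between the z axis of each of cassette1, cassette2, cassette3, cassette4 and the z axis of deck, either way round below 0.08 rad and linear speed of each of cassette1, cassette2, cassette3, cassette4 below 0.02 m/s and x of cassette2 in the frame of deck between -0.012 and 0.012 m and y of cassette2 in the frame of deck between -0.012 and 0.012 m and x of cassette3 in the frame of deck between -0.012 and 0.012 m and y of cassette3 in the frame of deck between -0.012 and 0.012 m and x of cassette4 in the frame of deck between -0.012 and 0.012 m and y of cassette4 in the frame of deck between -0.012 and 0.012 m and value of joint foot between 0.002 and 0.008 m and ((z of foot_face in the frame of deck between 0.025 and 0.035 m and value of joint dial between 0.578132 and 0.818132 rad) or (z of foot_face in the frame of deck between 0.04 and 0.05 m and value of joint dial between 0.927198 and 1.1672 rad) or (z of foot_face in the frame of deck between 0.055 and 0.065 m and value of joint dial between 1.27626 and 1.51626 rad))), for 0.3 s.
At the end, for the whole second after the job is handed in: All cassettes in one flat pile on the deck, each within 12 mm and 0.15 rad of the black rectangle, let go; foot bearing on the pile (face within 5 mm of 15 mm x n above the deck), its spring 2 to 8 mm in; dial within 0.12 rad of n clicks for n cassettes; all at rest (all of step 4 and contact force between each of cassette1, cassette2, cassette3, cassette4 and the fingers below 0.3 N and velocity of joint dial between -0.1 and 0.1 rad/s and velocity of joint plunger between -0.005 and 0.005 m/s); the robot touches nothing.
It fails at once if the tumbler is pushed more than 40 mm from its place (distance of tumbler from where it was at the start of the episode above 0.04 m).
It fails at once if the gasket is pushed more than 40 mm from its place (distance of gasket from where it was at the start of the episode above 0.04 m).
It fails at once if the pipe clamp is pushed more than 40 mm from its place (distance of pipe_clamp from where it was at the start of the episode above 0.04 m).
It fails at once if the scoop is pushed more than 40 mm from its place (distance of scoop from where it was at the start of the episode above 0.04 m).
It fails at once if the tumbler is tipped (angle between tumbler's own z axis and vertical above 0.5 rad).
Of cassette1, cassette2, cassette3, cassette4 only 2 to 4 are there at a start; the rules pass over those that are not, and their reading is None.
At some moment in a run one of cassette1, cassette2, cassette3, cassette4 may be knocked a few centimetres aside while the robot is not near it.
Once in a run the grip may slacken for a moment while it holds something.
It also fails if it takes over 210 s, if anything falls off the work surface, if the arm or the gripper's body presses on something with over 40 N, if the wrist force passes 120 N, or if a joint passes its speed limit or range.

## Working session

There is one attempt and no reset: what is moved stays moved. The work goes in short steps, Python scripts to look and compute and a shell command to move; the robot and the scene stay as the last step left them, time stands still between calls to the robot, and variables do not carry over. Pictures are saved under pics/ and viewed, at most 14 in all, crops included, and the job is handed in when it is done.

```bash
ls; mkdir -p pics; python3 - <<'E'
from cell import telemetry, eyes, env
import cv2,numpy as np
print(telemetry.state())
for n in ("top","scene"):
    c=eyes.camera(n); cv2.imwrite(f"pics/{n}0.png",c["frame"]); np.savez(f"{n}0.npz",**c)
    print(n,c["mtx"],c["cam_to_world"])
E
```

```text
pics
{'time_s': 0.0, 'qpos': array([-7.63159359e+01,  1.38331262e+01,  2.13314440e-01,  7.65002978e+01,
       -1.00588611e-04,  9.00023543e+01]), 'joint_velocities': array([ 0.0271162 , -0.0128634 , -0.00698503, -0.01061209,  0.03780253,
       -0.06090595]), 'tau': array([ 1.58131195e-03, -3.72318721e+01,  2.52406973e+01,  1.68462790e-02,
       -5.52055656e-05, -8.70965891e-06]), 'tool_pos': array([ 0.11813535, -0.48519939,  0.23040219]), 'orientation': array([-1.79879890e+02,  1.05523806e-04,  1.36817100e+01]), 'wrist_force': array([-0.15281549,  1.04094133, -0.33623513]), 'torque': array([0.00508455, 0.03753151, 0.04431092]), 'gripper_force': 0.0, 'finger_gap': 0.0851672290797037}
top [[478.36499516   0.         257.98074128]
 [  0.         478.36499516 189.59462984]
 [  0.           0.           1.        ]] [[ 2.26392317e-02 -9.88526415e-01  1.49341861e-01  2.98594671e-01]
 [-9.99739223e-01 -2.28321299e-02  4.22951825e-04 -4.42310822e-02]
 [ 2.99169372e-03 -1.49312492e-01 -9.88785533e-01  1.93406177e+00]
 [ 0.00000000e+00  0.00000000e+00  0.00000000e+00  1.00000000e+00]]
scene [[357.0641091    0.         253.24633606]
 [  0.         357.0641091  191.06409785]
 [  0.           0.           1.        ]] [[-0.88659889  0.34458312 -0.30855289  0.89591025]
 [ 0.46241151  0.67598459 -0.57377733  0.57423274]
 [ 0.01086301 -0.65138875 -0.75866639  0.96831674]
 [ 0.          0.          0.          1.        ]]
```

View pics/top0.png

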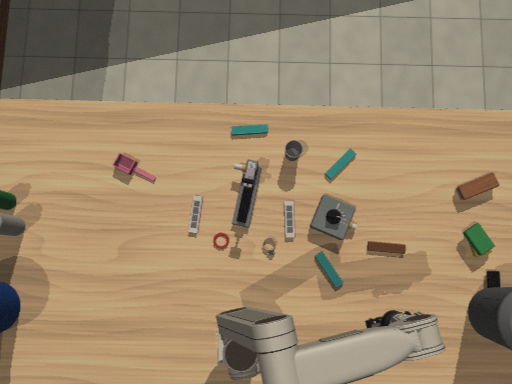

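View pics/scene0.png

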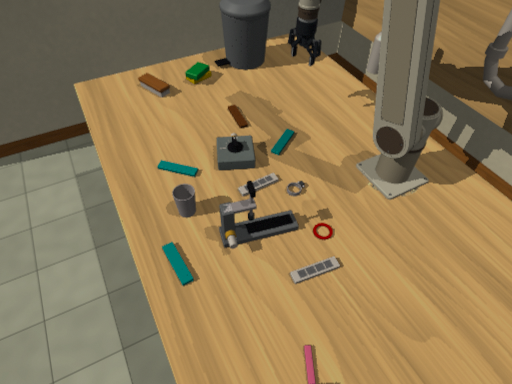

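The top view shows two white cassettes, at (195,214) and (290,219). The stand is at (246,195) and the dial box at (333,217). Turquoise and brown look-alikes lie around them. The brown block at (477,186) looks pale underneath, so I'll enlarge it and the candidates.

```bash
cat > h.py <<'E'
import numpy as np,cv2
from cell import telemetry, eyes, env
def load(n): return dict(np.load(n))
def ray(c,u,v,z):
    d=np.array([(u-c["mtx"][0,2])/c["mtx"][0,0],(v-c["mtx"][1,2])/c["mtx"][1,1],1.])
    T=c["cam_to_world"]; d=T[:3,:3]@d; o=T[:3,3]; return o+d*(z-o[2])/d[2]
def proj(c,p):
    T=c["cam_to_world"]; q=T[:3,:3].T@(np.asarray(p,float)-T[:3,3]); return (c["mtx"]@(q/q[2]))[:2]
E
python3 - <<'E'
from h import *
t=load("top0.npz");s=load("scene0.npz")
f=lambda c,x,y,w,h,W=400,H=300: cv2.resize(c["frame"][y:y+h,x:x+w],(W,H),interpolation=cv2.INTER_CUBIC)
a=np.vstack([np.hstack([f(t,440,160,72,54+40-40),f(s,125,55,100,75)]),np.hstack([f(t,300,185,72,54),f(t,180,150,130,98)])])
cv2.imwrite("pics/crop1.png",a)
# white-ish blobs near floor
for nm,c in (("top",t),("scene",s)):
    hsv=cv2.cvtColor(c["frame"],cv2.COLOR_BGR2HSV)
    m=((hsv[...,1]<40)&(hsv[...,2]>130)).astype(np.uint8)
    m=cv2.morphologyEx(m,cv2.MORPH_CLOSE,np.ones((5,5)))
    for k in cv2.findContours(m,cv2.RETR_EXTERNAL,cv2.CHAIN_APPROX_NONE)[0]:
        if 40<cv2.contourArea(k)<1500:
            r=cv2.minAreaRect(k); print(nm,np.round(r[0]),np.round(r[1],1),round(r[2]),np.round(ray(c,*r[0],0.015),3))
E
```

```text
top [221. 348.] [ 4. 25.] 0 [-0.032  0.085  0.015]
top [289. 219.] [36.2  8.4] 88 [ 0.472 -0.17   0.015]
top [195. 214.] [ 8.3 36.6] 9 [0.483 0.207 0.015]
top [250. 170.] [ 8.  16.6] 10 [ 0.671 -0.011  0.015]
top [47. 88.] [23. 48.] 90 [1.    0.849 0.015]
scene [314. 269.] [10.8 47.9] 70 [0.488 0.206 0.015]
scene [234. 206.] [ 7.3 21.4] 79 [ 0.598 -0.117  0.015]
scene [265. 180.] [ 7.  23.7] 66 [ 0.448 -0.173  0.015]
scene [374.  51.] [ 5.4 40.8] 18 [-0.522 -0.728  0.015]
scene [508.  24.] [ 6.3 25.1] 28 [-1.453 -0.619  0.015]
```

View pics/crop1.png

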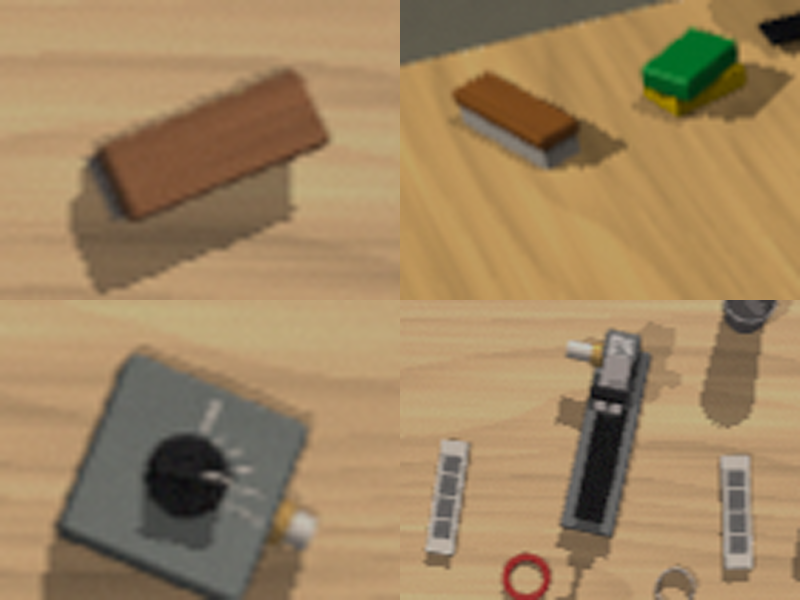

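There are two cassettes: white with a grey face, at top (195,214) and (290,219). The brown-over-grey block at (477,186) is a brush, and the brown and turquoise strips aren't wanted. The area hidden under the arm still has to be checked. Next I'll measure the stand and dial.

```bash
cat >> h.py <<'E'
def rects(c,m,z,amin,amax):
    out=[]
    for k in cv2.findContours(m.astype(np.uint8),cv2.RETR_EXTERNAL,cv2.CHAIN_APPROX_NONE)[0]:
        if amin<cv2.contourArea(k)<amax:
            P=np.array([ray(c,*p,z)[:2] for p in k[:,0,:].astype(float)])
            r=cv2.minAreaRect((P*1000).astype(np.float32)); b=cv2.boxPoints(r)
            e=b[1]-b[0] if np.linalg.norm(b[1]-b[0])>np.linalg.norm(b[2]-b[1]) else b[2]-b[1]
            out.append((np.round(r[0],0),np.round(r[1],0),round(float(np.degrees(np.arctan2(e[1],e[0])))%180,1)))
    return out
E
python3 - <<'E'
from h import *
t=load("top0.npz"); f=t["frame"]; hsv=cv2.cvtColor(f,cv2.COLOR_BGR2HSV)
w=np.zeros(f.shape[:2],bool); w[150:250,180:360]=1
print("black",rects(t,w&(hsv[...,2]<45),0.025,100,3000))
print("white",rects(t,cv2.morphologyEx((w&(hsv[...,1]<40)&(hsv[...,2]>130)).astype(np.uint8),cv2.MORPH_CLOSE,np.ones((5,5))),0.015,40,3000))
print("whitepix hsv",hsv[200,195],hsv[222,340],hsv[195,246],hsv[228,320])
g=w&(hsv[...,1]<70)&(hsv[...,0]>60)&(hsv[...,2]>60)
g[:, :305]=0
print("box",rects(t,cv2.morphologyEx(g.astype(np.uint8),cv2.MORPH_CLOSE,np.ones((9,9))),0.05,300,4000))
x=w&(hsv[...,1]<60)&(hsv[...,2]>125); x[:,:305]=0
for v,u in zip(*np.nonzero(x)): print((u,v),np.round(ray(t,u,v,0.05)[:2],3),hsv[v,u][2],end=";")
E
```

```text
black [(array([ 485., -344.]), array([52., 52.]), 91.3), (array([531.,   9.]), array([ 37., 151.]), 169.0)]
white [(array([ 472., -170.]), array([146.,  34.]), 2.8), (array([484., 207.]), array([ 34., 147.]), 173.8), (array([671., -11.]), array([33., 69.]), 171.4)]
whitepix hsv [ 14  28 157] [ 24  11 114] [50 38 20] [ 45   9 109]
box []
(np.int64(347), np.int64(150)) [ 0.753 -0.399] 154;(np.int64(352), np.int64(150)) [ 0.753 -0.419] 128;(np.int64(346), np.int64(151)) [ 0.749 -0.395] 153;(np.int64(345), np.int64(152)) [ 0.745 -0.391] 154;(np.int64(344), np.int64(153)) [ 0.74  -0.387] 154;(np.int64(343), np.int64(154)) [ 0.736 -0.383] 154;(np.int64(338), np.int64(203)) [ 0.537 -0.362] 143;(np.int64(339), np.int64(203)) [ 0.537 -0.366] 133;(np.int64(338), np.int64(204)) [ 0.533 -0.362] 151;(np.int64(339), np.int64(204)) [ 0.533 -0.366] 135;(np.int64(337), np.int64(205)) [ 0.529 -0.358] 147;(np.int64(338), np.int64(205)) [ 0.529 -0.362] 155;(np.int64(337), np.int64(206)) [ 0.525 -0.358] 144;(np.int64(338), np.int64(206)) [ 0.525 -0.362] 135;(np.int64(336), np.int64(207)) [ 0.521 -0.354] 
[... 1189 characters left out ...]
, np.int64(225)) [ 0.451 -0.417] 167;(np.int64(353), np.int64(225)) [ 0.451 -0.421] 187;(np.int64(354), np.int64(225)) [ 0.451 -0.425] 192;(np.int64(355), np.int64(225)) [ 0.451 -0.429] 192;(np.int64(356), np.int64(225)) [ 0.451 -0.433] 179;(np.int64(352), np.int64(226)) [ 0.447 -0.417] 157;(np.int64(353), np.int64(226)) [ 0.447 -0.421] 172;(np.int64(354), np.int64(226)) [ 0.447 -0.425] 179;(np.int64(355), np.int64(226)) [ 0.447 -0.429] 185;(np.int64(356), np.int64(226)) [ 0.447 -0.433] 186;(np.int64(352), np.int64(227)) [ 0.443 -0.417] 126;(np.int64(353), np.int64(227)) [ 0.443 -0.421] 139;(np.int64(354), np.int64(227)) [ 0.443 -0.425] 152;(np.int64(355), np.int64(227)) [ 0.443 -0.429] 164;
```

```bash
cat >> h.py <<'E'
from scipy.spatial.transform import Rotation as Ro
def go(x,y,z,yaw,s=None):
    "print shift/turn (units) to reach a tool-down TCP pose from the measured one"
    s=s or telemetry.state(); R=Ro.from_euler("xyz",s["orientation"],degrees=True)
    d=R.inv().apply(np.array([x,y,z])-s["tool_pos"])/0.2
    a=(R.inv()*Ro.from_euler("xyz",[180,0,yaw],degrees=True)).as_rotvec(degrees=True)/360
    print("row",np.round(d,3),np.round(a,4),"mm",round(200*np.linalg.norm(d)),"deg",round(360*np.linalg.norm(a)))
E
cat > g.py <<'E'
import sys
from h import *
go(*map(float,sys.argv[1:5]))
E
python3 g.py .40 -.34 .30 -60
```

```text
row [ 1.541 -0.373 -0.347] [-3.000e-04  2.000e-04  2.047e-01] mm 325 deg 74
```

```bash
python3 -m jog '[[1,0.2,0,-0.1,0,0,0.02],[1,0.4,-0.1,-0.2,0,0,0.04],[1,0.6,-0.2,-0.3,0,0,0.06],[1,0.8,-0.3,-0.35,0,0,0.08],[1,1,-0.37,-0.35,0,0,0.1],[1,1,-0.37,-0.35,0,0,0.12],[1,1,-0.37,-0.35,0,0,0.14],[1,1,-0.37,-0.35,0,0,0.14]]' ; python3 g.py .40 -.34 .30 -60
```

```text
time_s: 0.77
tool_pos: [0.2971, -0.3649, 0.3014]
orientation: [-180.0, -0.0, -36.8]
wrist_force: [-0.8, -0.1, -0.7]
finger_gap: 0.0858
gripper_force: 0.0
row [ 0.338 -0.408  0.007] [-0.0001 -0.      0.0646] mm 106 deg 23
```

```bash
python3 -m jog '[[1,0.1,-0.1,0,0,0,0.02],[1,0.2,-0.2,0,0,0,0.04],[1,0.34,-0.4,0,0,0,0.065],[1,0.34,-0.4,0,0,0,0.065],[1,0.34,-0.4,0,0,0,0.065],[1,0.34,-0.4,0,0,0,0.065]]'; python3 - <<'E'
from h import *
for n in ("wrist","top"):
    c=eyes.camera(n); np.savez(n+"1.npz",**c); print(c["mtx"].round(1).tolist(),c["cam_to_world"].round(3).tolist())
    if n=="wrist": cv2.imwrite("pics/w1.png",c["frame"])
    else: cv2.imwrite("pics/t1.png",c["frame"][230:,200:])
E
```

```text
time_s: 1.27
tool_pos: [0.2924, -0.4152, 0.3005]
orientation: [-177.7, 0.2, -56.1]
wrist_force: [-0.4, 0.1, 0.8]
finger_gap: 0.0852
gripper_force: 0.0
[[297.3, 0.0, 259.5], [0.0, 297.3, 194.0], [0.0, 0.0, 1.0]] [[-0.83, -0.544, -0.126, 0.327], [-0.557, 0.79, 0.256, -0.477], [-0.039, 0.282, -0.959, 0.443], [0.0, 0.0, 0.0, 1.0]]
[[478.4, 0.0, 258.0], [0.0, 478.4, 189.6], [0.0, 0.0, 1.0]] [[0.023, -0.989, 0.149, 0.299], [-1.0, -0.023, 0.0, -0.044], [0.003, -0.149, -0.989, 1.934], [0.0, 0.0, 0.0, 1.0]]
```

View pics/w1.png

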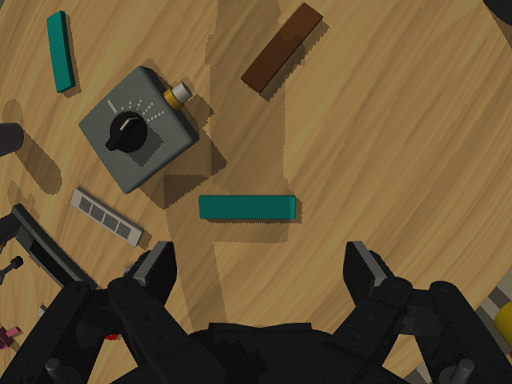

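View pics/t1.png

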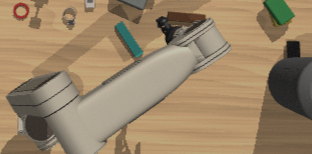

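```bash
python3 -c "
from h import *
s=telemetry.state();print(s)
go(.40,-.34,.30,-60)"; python3 -m jog '[[1,0,0,0,0,0,0],[1,0,0,0,0,0,0]]'
```

```text
{'time_s': 1.3667, 'qpos': array([-56.15240987,  13.74355074,  10.48626425,  86.88347683,
         2.30889124, 179.94359429]), 'joint_velocities': array([ 1.58929853, -0.20912525,  0.21532718, -0.06195452,  1.1086134 ,
        0.00889625]), 'tau': array([-5.93011994e-01, -3.75708532e+01,  2.57870203e+01,  1.22475540e-02,
       -1.13794307e-02,  4.83023923e-04]), 'tool_pos': array([ 0.29278292, -0.41461686,  0.30097168]), 'orientation': array([-1.77690971e+02,  1.38490848e-01, -5.60960498e+01]), 'wrist_force': array([-0.12451115, -0.35093153,  0.35711171]), 'torque': array([-0.05752512, -0.01986913,  0.03117762]), 'gripper_force': 0.0, 'finger_gap': 0.08515781380417473}
row [-0.011 -0.652  0.031] [-0.0064  0.0006  0.0108] mm 131 deg 5
time_s: 1.53
tool_pos: [0.2941, -0.414, 0.3014]
orientation: [-177.7, 0.1, -55.9]
wrist_force: [-0.1, 0.3, 0.7]
finger_gap: 0.0854
gripper_force: 0.0
```

Joint 6 hit its limit: yaw = q1 + 180 − q6, so I should use yaws above q1. I'll turn to yaw ≈ 75 above the dial.

```bash
python3 -m jog '[[1,0,-0.1,0.02,0,0,-0.02],[1,0,-0.2,0.03,0,0,-0.04],[1,0,-0.3,0.03,0,0,-0.06],[1,0,-0.4,0.03,0,0,-0.08],[1,0,-0.5,0.03,0,0,-0.1],[1,0,-0.6,0.03,0,0,-0.12],[1,0,-0.65,0.03,-0.0064,0,-0.14],[1,0,-0.65,0.03,-0.0064,0,-0.155]]'; python3 g.py .48 -.36 .26 75
```

```text
time_s: 2.2
tool_pos: [0.4042, -0.3393, 0.3007]
orientation: [179.4, -0.9, 0.4]
wrist_force: [-0.3, -0.2, 0.1]
finger_gap: 0.0852
gripper_force: 0.0
row [0.375 0.104 0.21 ] [ 0.003  -0.001  -0.2072] mm 88 deg 75
```

```bash
python3 -m jog '[[1,0.1,0,0.1,0,0,-0.02],[1,0.2,0.1,0.2,0,0,-0.04],[1,0.3,0.2,0.2,0,0,-0.06],[1,0.35,0.25,0.2,0,0,-0.08],[1,0.35,0.25,0.2,0,0,-0.1],[1,0.35,0.25,0.2,0,0,-0.12],[1,0.35,0.25,0.2,0,0,-0.14],[1,0.35,0.25,0.2,0,0,-0.16]]'; python3 g.py .48 -.36 .26 75
```

```text
time_s: 2.87
tool_pos: [0.4727, -0.3915, 0.2618]
orientation: [179.0, 0.0, 57.5]
wrist_force: [0.4, 0.4, -0.2]
finger_gap: 0.0853
gripper_force: 0.0
row [ 0.153 -0.054  0.008] [ 0.0027  0.0005 -0.0485] mm 32 deg 17
```

```bash
python3 -m jog '[[1,0.1,0,0,0,0,-0.02],[1,0.15,-0.05,0,0.0027,0,-0.04],[1,0.15,-0.05,0.0,0.0027,0,-0.0485],[1,0.15,-0.05,0.0,0.0027,0,-0.0485],[1,0.15,-0.05,0.0,0.0027,0,-0.0485]]'; cat >> h.py <<'E'
def wray(c,u,v,z):
    x,y=u-c["mtx"][0,2],v-c["mtx"][1,2]; r=np.hypot(x,y); th=r/c["mtx"][0,0]
    d=np.array([np.sin(th)*x/max(r,1e-9),np.sin(th)*y/max(r,1e-9),np.cos(th)])
    T=c["cam_to_world"]; d=T[:3,:3]@d; o=T[:3,3]; return o+d*(z-o[2])/d[2]
def ortho(c,x0,x1,y0,y1,z,px=1.0):
    "wrist image resampled on the plane z; up = +x, left = +y, px mm per pixel"
    X=np.arange(x1,x0,-px/1000);Y=np.arange(y1,y0,-px/1000)
    P=np.stack(np.broadcast_arrays(X[:,None],Y[None,:],z),-1)
    T=c["cam_to_world"]; q=(P-T[:3,3])@T[:3,:3]
    r=np.linalg.norm(q[...,:2],axis=-1); th=np.arctan2(r,q[...,2])*c["mtx"][0,0]/np.maximum(r,1e-9)
    return cv2.remap(c["frame"],(q[...,0]*th+c["mtx"][0,2]).astype(np.float32),(q[...,1]*th+c["mtx"][1,2]).astype(np.float32),cv2.INTER_LINEAR)
E
python3 - <<'E'
from h import *
c=eyes.camera("wrist"); np.savez("wrist2.npz",**c)
o=ortho(c,.38,.58,-.45,-.25,.05,0.5); p=ortho(c,.38,.58,-.45,-.25,.086,0.5)
cv2.imwrite("pics/d2.png",cv2.resize(np.hstack([o,p]),(800,400)))
go(.48,-.36,.26,75)
E
```

```text
time_s: 3.28
tool_pos: [0.4804, -0.3611, 0.262]
orientation: [180.0, 0.2, 74.5]
wrist_force: [-0.5, -0.4, -0.8]
finger_gap: 0.0851
gripper_force: 0.0
row [ 0.006 -0.003  0.01 ] [ 0.      0.0006 -0.0014] mm 2 deg 1
```

View pics/d2.png

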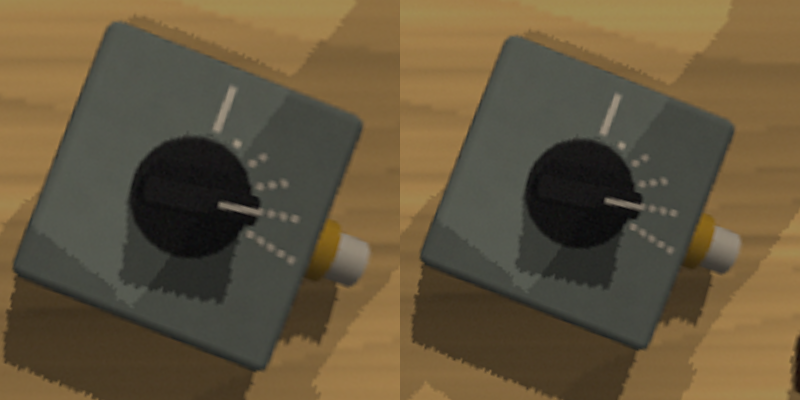

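The pointer is in the 4-pip row (645,208), which means 4 clicks. The box centre is at about (0.482, −0.345) with zero heading about −22°, so the bar heading is 78° (mod 180).

```bash
python3 g.py .482 -.345 .12 78
```

```text
row [ 0.084 -0.014  0.71 ] [ 0.      0.0006 -0.0097] mm 143 deg 4
```

```bash
python3 -m jog '[[0.2,0.084,-0.014,0.18,0,0,-0.0097],[0.2,0.084,-0.014,0.36,0,0,-0.0097],[0.2,0.084,-0.014,0.54,0,0.0006,-0.0097],[0.2,0.084,-0.014,0.71,0,0.0006,-0.0097],[0.2,0.084,-0.014,0.71,0,0.0006,-0.0097],[0.2,0.084,-0.014,0.71,0,0.0006,-0.0097]]' 30; python3 g.py .482 -.345 .064 78;
```

```text
time_s: 3.83
tool_pos: [0.48, -0.3445, 0.1183]
orientation: [-179.7, -0.1, 78.0]
wrist_force: [0.1, 0.7, -0.4]
finger_gap: 0.0514
gripper_force: 0.0
row [-0.001  0.011  0.271] [-0.0008 -0.0004 -0.0001] mm 54 deg 0
```

```bash
python3 -m jog '[[0.2,0,0.01,0.13,0,0,0],[0.2,0,0.01,0.27,0,0,0],[0.2,0,0.01,0.27,0,0,0],[-1,0,0.01,0.27,0,0,0],[-1,0,0.01,0.27,0,0,0],[-1,0,0.01,0.27,0,0,0],[-1,0,0.01,0.27,0,0,0],[-1,0,0.01,0.27,0,0,0]]' 30; python3 g.py .482 -.345 .064 78
```

```text
time_s: 4.5
tool_pos: [0.4819, -0.3464, 0.0691]
orientation: [-179.9, 0.1, 78.0]
wrist_force: [-7.7, 1.1, 9.4]
finger_gap: 0.0137
gripper_force: 31.4
row [ 0.007 -0.001  0.025] [-0.0002  0.0004 -0.0001] mm 5 deg 0
```

```bash
python3 -m jog '[[-1,0,0,-0.02,0,0,-0.015],[-1,0,0,-0.02,0,0,-0.03],[-1,0,0,-0.02,0,0,-0.045],[-1,0,0,-0.02,0,0,-0.06],[-1,0,0,-0.02,0,0,-0.075],[-1,0,0,-0.02,0,0,-0.09],[-1,0,0,-0.02,0,0,-0.105],[-1,0,0,-0.02,0,0,-0.12]]'; python3 g.py .482 -.345 .07 159
```

```text
time_s: 5.17
tool_pos: [0.483, -0.3461, 0.0693]
orientation: [-179.9, -0.0, 121.4]
wrist_force: [1.4, -1.7, -12.4]
finger_gap: 0.0131
gripper_force: 32.4
row [ 0.007 -0.002 -0.003] [-1.000e-04 -2.000e-04 -1.043e-01] mm 2 deg 38
```

```bash
python3 -m jog '[[-1,0,0,0.01,0,0,-0.015],[-1,0,0,0.01,0,0,-0.03],[-1,0,0,0.01,0,0,-0.045],[-1,0,0,0.01,0,0,-0.06],[-1,0,0,0.01,0,0,-0.075],[-1,0,0,0.01,0,0,-0.09],[-1,0,0,0.01,0,0,-0.103],[-1,0,0,0.01,0,0,-0.103]]'; python3 g.py .482 -.345 .07 159
```

```text
time_s: 5.83
tool_pos: [0.4838, -0.3453, 0.0692]
orientation: [179.9, 0.0, 158.4]
wrist_force: [-0.6, 3.2, -0.7]
finger_gap: 0.0132
gripper_force: 33.9
row [ 0.009 -0.002 -0.004] [ 0.0002  0.0001 -0.0017] mm 2 deg 1
```

```bash
python3 -m jog '[[-1,0,0,0,0,0,0],[0.2,0,0,0,0,0,0],[0.2,0,0,0,0,0,0],[0.2,0,0,0,0,0,0],[0.2,0,0,-0.1,0,0,0],[0.2,0,0,-0.3,0,0,0],[0.2,0,0,-0.5,0,0,0],[0.2,0,0,-0.5,0,0,0]]'; python3 -c "
from h import *
c=eyes.camera('wrist'); np.savez('wrist3.npz',**c)
p=ortho(c,.38,.58,-.45,-.25,.086,0.5)
t=eyes.camera('top'); np.savez('top3.npz',**t)
a=cv2.resize(p,(300,300)); b=cv2.resize(t['frame'],(500,375))
cv2.imwrite('pics/d3.png',np.hstack([cv2.copyMakeBorder(a,0,75,0,0,0),b]))
"
```

```text
time_s: 6.5
tool_pos: [0.4877, -0.3491, 0.1774]
orientation: [-179.8, 0.9, 158.3]
wrist_force: [2.1, -1.2, 0.5]
finger_gap: 0.0511
gripper_force: 0.0
```

View pics/d3.png

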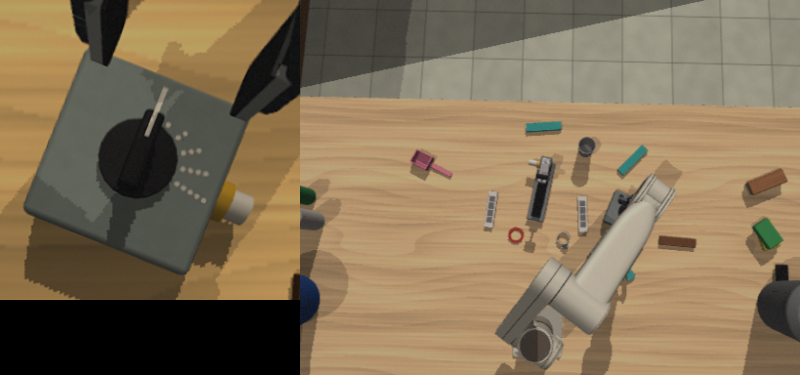

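The dial pointer now lines up with the zero dash at (155,110). The top view shows no hidden cassettes, so n = 2. Next I'll go over the stand to look at the plunger.

```bash
python3 g.py .55 -.04 .36 79
```

```text
row [ 0.261  1.545 -0.95 ] [0.0005 0.0011 0.2202] mm 367 deg 79
```

```bash
python3 -m jog '[[0.2,0.0,0.0,-0.2,0,0,0.02],[0.2,0.0,0.1,-0.4,0,0,0.04],[0.2,0.05,0.2,-0.6,0,0,0.06],[0.2,0.1,0.35,-0.75,0,0,0.08],[0.2,0.15,0.5,-0.85,0,0,0.1],[0.2,0.2,0.7,-0.95,0,0,0.12],[0.2,0.26,0.85,-0.95,0,0,0.14],[0.2,0.26,1,-0.95,0,0,0.16]]'; python3 g.py .55 -.04 .36 79
```

```text
time_s: 7.27
tool_pos: [0.5083, -0.1395, 0.3593]
orientation: [179.9, 0.0, 101.6]
wrist_force: [0.3, -0.4, 0.7]
finger_gap: 0.0511
gripper_force: 0.0
row [ 0.446  0.304 -0.003] [0.0003 0.     0.0627] mm 108 deg 23
```

```bash
python3 -m jog '[[0.2,0.15,0.1,0,0,0,0.02],[0.2,0.3,0.2,0,0,0,0.04],[0.2,0.446,0.3,0,0,0,0.062],[0.2,0.446,0.3,0,0,0,0.062],[0.2,0.446,0.3,0,0,0,0.062]]';  python3 - <<'E'
from h import *
c=eyes.camera("wrist"); np.savez("wrist4.npz",**c); cv2.imwrite("pics/w4.png",c["frame"])
o=ortho(c,.38,.72,-.1,.1,.025,0.5); hsv=cv2.cvtColor(o,cv2.COLOR_BGR2HSV)
cv2.imwrite("pics/o4.png",np.hstack([cv2.resize(o,(353,600)),cv2.resize(c["frame"][:,60:],(440,374)) if 0 else cv2.copyMakeBorder(cv2.resize(c["frame"],(440,330)),0,270,0,0,0)]))
print(telemetry.state()["tool_pos"])
E
```

```text
time_s: 7.68
tool_pos: [0.5494, -0.0396, 0.3558]
orientation: [-179.8, 0.0, 79.8]
wrist_force: [0.0, -1.4, -0.9]
finger_gap: 0.0511
gripper_force: 0.0
[ 0.54897686 -0.040851    0.35616518]
```

View pics/o4.png

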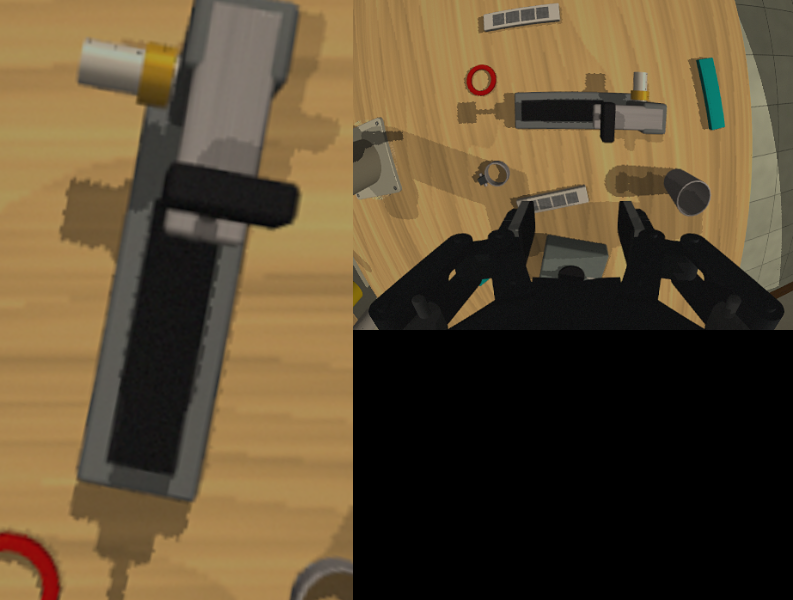

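The black rectangle's near edge is at crop (141,468), which puts the deck centre at about (0.530, 0.007) with heading −10°. The grip bar is at crop (231,193), and I'll get its height by parallax.

```bash
python3 - <<'E'
from h import *
c=load("wrist4.npz"); C=c["cam_to_world"][:3,3]; P=np.array([.6106,-.031]); B=np.array([.591,-.004])
for f in ((B-P)/(C[:2]-P),): print(C, f, .025+f*(C[2]-.025))
go(.591,-.004,.27,80)
E
```

```text
[0.56217145 0.03053774 0.49898342] [0.40471993 0.43875514] [0.21683054 0.23296266]
row [0.219 0.175 0.43 ] [-0.0005  0.0001 -0.0006] mm 103 deg 0
```

```bash
python3 -m jog '[[0.2,0.1,0.08,0.0,0,0,0],[0.2,0.2,0.16,0.1,0,0,0],[0.2,0.22,0.175,0.3,0,0,0],[0.2,0.22,0.175,0.5,0,0,0],[0.2,0.22,0.175,0.68,0,0,0],[0.2,0.22,0.175,0.78,0,0,0],[0.2,0.22,0.175,0.78,0,0,0],[0.2,0.22,0.175,0.78,0,0,0]]'; python3 g.py .591 -.004 .20 80
```

```text
time_s: 8.4
tool_pos: [0.5902, -0.006, 0.2007]
orientation: [-179.8, 0.0, 79.6]
wrist_force: [0.4, -0.5, 0.6]
finger_gap: 0.0511
gripper_force: 0.0
row [0.01  0.002 0.003] [-0.0006  0.0001 -0.0012] mm 2 deg 0
```

```bash
python3 -m jog '[[-1,0,0,0,0,0,0],[-1,0,0,0,0,0,0],[-1,0,0,0,0,0,0],[-1,0,0,0,0,0,0],[-1,0,0,0,0,0,0]]' 30; python3 g.py .591 -.004 .20 80
```

```text
time_s: 8.82
tool_pos: [0.5904, -0.0046, 0.2037]
orientation: [-180.0, -0.0, 79.6]
wrist_force: [-5.1, 0.7, 3.0]
finger_gap: 0.0135
gripper_force: 34.2
row [0.004 0.002 0.018] [-0.0001 -0.     -0.0011] mm 4 deg 0
```

```bash
python3 -m jog '[[-1,0,0,-0.05,0,0,0],[-1,0,0,-0.1,0,0,0],[-1,0,0,-0.15,0,0,0],[-1,0,0,-0.18,0,0,0],[-1,0,0,-0.18,0,0,0],[-1,0,0,-0.18,0,0,0]]' 60; python3 -m jog '[[-1,0,0,-0.015,0,0,0],[-1,0,0,-0.015,0,0,0],[-1,0,0,-0.015,0,0,0]]';python3 -m jog '[[-1,0,0,-0.015,0,0,0],[-1,0,0,-0.015,0,0,0],[-1,0,0,-0.015,0,0,0]]'
```

```text
time_s: 9.32
tool_pos: [0.5904, -0.0046, 0.24]
orientation: [-180.0, -0.0, 79.6]
wrist_force: [-7.6, -0.3, 1.5]
finger_gap: 0.0126
gripper_force: 63.7
time_s: 9.57
tool_pos: [0.5904, -0.0047, 0.242]
orientation: [-179.9, 0.0, 79.6]
wrist_force: [-6.9, 0.0, -3.1]
finger_gap: 0.0124
gripper_force: 63.1
time_s: 9.82
tool_pos: [0.5904, -0.0046, 0.2446]
orientation: [-179.9, 0.0, 79.6]
wrist_force: [-6.8, 0.0, -3.1]
finger_gap: 0.0124
gripper_force: 62.9
```

```bash
for i in 1 2 ; do :; done; python3 -m jog '[[-1,0,0,-0.015,0,0,0],[-1,0,0,-0.02,0,0,0],[-1,0,0,-0.02,0,0,0]]';python3 -m jog '[[-1,0,0,-0.015,0,0,0],[-1,0,0,-0.02,0,0,0],[-1,0,0,-0.02,0,0,0]]';python3 -m jog '[[-1,0,0,-0.015,0,0,0],[-1,0,0,-0.02,0,0,0],[-1,0,0,-0.02,0,0,0]]'
```

```text
time_s: 10.07
tool_pos: [0.5904, -0.0046, 0.2464]
orientation: [-179.8, 0.0, 79.6]
wrist_force: [-5.0, 0.3, -14.4]
finger_gap: 0.0136
gripper_force: 39.2
time_s: 10.32
tool_pos: [0.5902, -0.0046, 0.2467]
orientation: [-179.5, 0.1, 79.6]
wrist_force: [-0.2, -0.2, -27.9]
finger_gap: 0.0127
gripper_force: 63.1
time_s: 10.57
tool_pos: [0.5901, -0.0047, 0.2468]
orientation: [-179.3, 0.1, 79.6]
wrist_force: [4.1, 0.8, -42.0]
finger_gap: 0.0128
gripper_force: 61.2
```

Hit the top stop at TCP z ≈ 0.2465, which is p = 0 for this grasp. Now I'll relax, release and rise.

```bash
python3 -m jog '[[-1,0,0,0.04,0,0,0],[-1,0,0,0.05,0,0,0],[0.2,0,0,0.05,0,0,0],[0.2,0,0,0.05,0,0,0],[0.2,0,0,0.05,0,0,0],[0.2,0,0,-0.1,0,0,0],[0.2,0,0,-0.3,0,0,0],[0.2,0,0,-0.4,0,0,0]]'; python3 g.py .46 -.12 .30 175
```

```text
time_s: 11.23
tool_pos: [0.5931, -0.0047, 0.3424]
orientation: [179.4, -0.1, 79.7]
wrist_force: [0.4, -0.1, 0.3]
finger_gap: 0.0508
gripper_force: 0.0
row [-0.687 -0.553  0.205] [ 0.0015  0.0011 -0.2648] mm 181 deg 95
```

```bash
python3 -m jog '[[0.2,-0.1,-0.1,0,0,0,-0.02],[0.2,-0.2,-0.2,0,0,0,-0.04],[0.2,-0.3,-0.3,0,0,0,-0.06],[0.2,-0.4,-0.4,0.1,0,0,-0.08],[0.2,-0.5,-0.5,0.1,0,0,-0.1],[0.2,-0.6,-0.55,0.1,0,0,-0.12],[0.2,-0.69,-0.55,0.1,0,0,-0.14],[0.2,-0.69,-0.55,0.1,0,0,-0.16]]'; python3 g.py .46 -.12 .32 175
```

```text
time_s: 11.9
tool_pos: [0.4586, -0.1234, 0.3188]
orientation: [179.9, 0.4, 137.1]
wrist_force: [-0.3, 0.4, -0.0]
finger_gap: 0.0515
gripper_force: 0.0
row [ 0.006  0.017 -0.006] [-0.      0.0012 -0.1053] mm 4 deg 38
```

```bash
python3 -m jog '[[0.5,0,0,0,0,0,-0.02],[0.5,0,0,0,0,0,-0.04],[0.5,0,0,0,0,0,-0.06],[0.5,0,0,0,0,0,-0.08],[0.5,0,0,0,0,0,-0.1],[0.5,0,0,0,0,0,-0.105],[0.5,0,0,0,0,0,-0.105],[0.5,0,0,0,0,0,-0.105]]'; cat >> h.py <<'E'
def cass(c,x0,x1,y0,y1,z=.015):
    o=ortho(c,x0,x1,y0,y1,z,0.5); hsv=cv2.cvtColor(o,cv2.COLOR_BGR2HSV)
    m=((hsv[...,1]<45)&(hsv[...,2]>70)).astype(np.uint8); m=cv2.morphologyEx(m,cv2.MORPH_OPEN,np.ones((3,3)))
    m=cv2.morphologyEx(m,cv2.MORPH_CLOSE,np.ones((25,25)))
    for k in cv2.findContours(m,cv2.RETR_EXTERNAL,cv2.CHAIN_APPROX_NONE)[0]:
        if cv2.contourArea(k)>4000:
            r=cv2.minAreaRect(k); b=cv2.boxPoints(r); e=max([b[1]-b[0],b[2]-b[1]],key=np.linalg.norm)
            print("cass",round(x1-r[0][1]*.0005,4),round(y1-r[0][0]*.0005,4),"size mm",np.round(np.array(r[1])/2,1),"yaw",round(float(np.degrees(np.arctan2(-e[0],-e[1])))%180,1))
    return o
E
python3 - <<'E'
from h import *
c=eyes.camera("wrist"); np.savez("wrist5.npz",**c)
o=cass(c,.36,.60,-.26,.24)
cv2.imwrite("pics/o5.png",cv2.resize(o,(800,384)))
go(.472,-.17,.12,182)
E
```

```text
time_s: 12.57
tool_pos: [0.4594, -0.1209, 0.3177]
orientation: [-180.0, 0.3, 174.7]
wrist_force: [-0.4, 0.1, -0.5]
finger_gap: 0.0642
gripper_force: 0.0
cass 0.4721 -0.1725 size mm [111.9  33.2] yaw 5.2
cass 0.4913 0.2072 size mm [ 28.3 127.8] yaw 174.3
cass 0.5204 -0.0151 size mm [ 15.7 165. ] yaw 168.9
cass 0.525 0.039 size mm [ 17.1 154.1] yaw 171.5
row [-0.083 -0.238  0.987] [-0.0001  0.0006 -0.0203] mm 204 deg 7
```

View pics/o5.png

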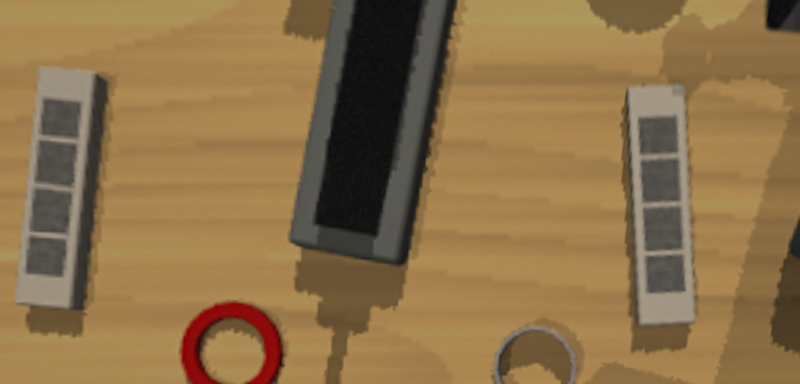

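Right cassette: top face centred at crop (660,205), so (0.472, −0.173) with yaw 2.9°. Left cassette: crop (56,188), so (0.4825, 0.205) with yaw −5.8°. I'll grasp each 25 mm off-centre, away from the column.

```bash
python3 -m jog '[[0.6,-0.08,-0.08,0.2,0,0,-0.01],[0.6,0.0,-0.15,0.4,0,0,-0.02],[0.6,0.04,-0.23,0.6,0,0,-0.0223],[0.6,0.04,-0.24,0.8,0,0,-0.0223],[0.6,0.04,-0.24,0.98,0,0,-0.0223],[0.6,0.04,-0.24,1,0,0,-0.0223],[0.6,0.04,-0.24,1,0,0,-0.0223]]' ; python3 g.py .447 -.174 .06 182.9
```

```text
time_s: 13.2
tool_pos: [0.444, -0.167, 0.1142]
orientation: [179.9, -0.3, -177.3]
wrist_force: [-0.4, -1.3, 0.4]
finger_gap: 0.0682
gripper_force: 0.0
row [-0.015 -0.036  0.271] [ 0.0004 -0.0008 -0.0005] mm 55 deg 0
```

```bash
python3 -m jog '[[0.6,-0.015,-0.036,0.1,0,-0.0008,0],[0.6,-0.015,-0.036,0.27,0,-0.0008,0],[0.6,-0.015,-0.036,0.4,0,-0.0008,0],[0.6,-0.015,-0.036,0.5,0,-0.0008,0],[0.6,-0.015,-0.036,0.54,0,-0.0008,0],[0.6,-0.015,-0.036,0.54,0,-0.0008,0],[0.6,-0.015,-0.036,0.54,0,-0.0008,0]]' ; python3 g.py .447 -.174 .004 182.9
```

```text
time_s: 13.78
tool_pos: [0.4515, -0.1753, 0.01]
orientation: [-179.9, 0.5, -177.2]
wrist_force: [0.5, -0.3, 0.1]
finger_gap: 0.0685
gripper_force: 0.0
row [0.023 0.008 0.03 ] [-0.0002  0.0013 -0.0003] mm 8 deg 0
```

```bash
python3 -m jog '[[0.6,0.02,0.008,0.03,0,0.0013,0],[0.6,0.02,0.008,0.03,0,0.0013,0],[-1,0.02,0.008,0.03,0,0.0013,0],[-1,0.02,0.008,0.03,0,0.0013,0],[-1,0.02,0.008,0.03,0,0.0013,0],[-1,0.02,0.008,0.03,0,0.0013,0],[-1,0.02,0.008,0.03,0,0.0013,0]]' 40; python3 g.py .447 -.174 .004 182.9
```

```text
time_s: 14.37
tool_pos: [0.4459, -0.1736, 0.0027]
orientation: [-180.0, -0.1, -177.2]
wrist_force: [-0.5, -0.0, 5.8]
finger_gap: 0.0342
gripper_force: 41.1
row [-0.005 -0.002 -0.006] [-0.0001 -0.0003 -0.0004] mm 2 deg 0
```

```bash
python3 -m jog '[[-1,0,0,-0.1,0,0,0],[-1,0,0,-0.2,0,0,0],[-1,0,0,-0.32,0,0,0],[-1,0,0,-0.32,0,0,0],[-1,0,0,-0.32,0,0,0]]' 50; python3 - <<'E'
from h import *
c=eyes.camera("wrist"); np.savez("wrist6.npz",**c); z=telemetry.state()["tool_pos"][2]+.012
cass(c,.33,.60,-.26,-.08,z); print(z)
go(.490,.014,.067,170)
E
```

```text
time_s: 14.78
tool_pos: [0.4465, -0.1737, 0.0668]
orientation: [-179.9, -0.0, -177.2]
wrist_force: [0.5, -0.4, -1.0]
finger_gap: 0.0347
gripper_force: 50.9
cass 0.4564 -0.1669 size mm [48.1 75.8] yaw 167.3
0.07767071993992507
row [-0.268  0.924 -0.007] [-0.     -0.0005  0.0354] mm 192 deg 13
```

```bash
python3 -m jog '[[-1,-0.05,0.1,0,0,0,0.005],[-1,-0.1,0.25,0,0,0,0.01],[-1,-0.15,0.4,0,0,0,0.015],[-1,-0.2,0.55,0,0,0,0.02],[-1,-0.25,0.7,0,0,0,0.03],[-1,-0.268,0.85,0,0,0,0.0354],[-1,-0.268,0.924,0,0,0,0.0354],[-1,-0.268,0.924,0,0,0,0.0354]]'; python3 -m jog '[[-1,0,0,0,0,0,0],[-1,0,0,0,0,0,0]]'; python3 - <<'E'
from h import *
c=eyes.camera("wrist"); np.savez("wrist7.npz",**c); z=telemetry.state()["tool_pos"][2]+.012
o=ortho(c,.36,.66,-.1,.1,z,.5); cv2.imwrite("pics/o7.png",cv2.resize(o,(400,600)))
print(z); go(.5044,.0115,.067,170)
E
```

```text
time_s: 15.5
tool_pos: [0.4885, 0.017, 0.0638]
orientation: [-180.0, -0.4, 170.3]
wrist_force: [0.4, 0.3, -0.6]
finger_gap: 0.035
gripper_force: 50.8
time_s: 15.67
tool_pos: [0.4891, 0.0134, 0.0646]
orientation: [-179.9, -0.3, 170.0]
wrist_force: [0.2, -0.2, -1.1]
finger_gap: 0.0343
gripper_force: 50.8
0.07686748304931562
row [-0.076  0.005 -0.011] [-0.0002 -0.0008 -0.0001] mm 15 deg 0
```

View pics/o7.png

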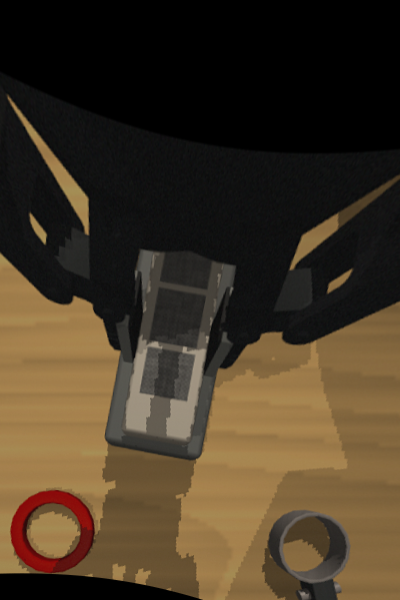

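The cassette's near end is at crop (160,435), consistent with a centre at (0.516, 0.007), so it hasn't slipped. Sliding it in and lowering.

```bash
python3 -m jog '[[-1,-0.04,0,0,0,0,0],[-1,-0.072,0.005,0.05,0,0,0],[-1,-0.072,0.005,0.1,0,0,0],[-1,-0.072,0.005,0.14,0,0,0],[-1,-0.072,0.005,0.165,0,0,0],[-1,-0.072,0.005,0.175,0,0,0],[-1,-0.072,0.005,0.175,0,0,0],[-1,-0.072,0.005,0.175,0,0,0]]'; python3 g.py .5044 .0115 .028 170
```

```text
time_s: 16.38
tool_pos: [0.5041, 0.0124, 0.0305]
orientation: [-180.0, -0.2, 170.0]
wrist_force: [0.5, -0.5, -0.9]
finger_gap: 0.0347
gripper_force: 50.8
row [-0.002 -0.004  0.013] [-0.0001 -0.0006  0.0001] mm 3 deg 0
```

```bash
python3 -m jog '[[-1,0,-0.004,0.012,0,0,0],[-1,0,-0.004,0.012,0,0,0],[0.2,0,-0.004,0.012,0,0,0],[0.2,0,-0.004,0.012,0,0,0],[0.2,0,-0.004,0.012,0,0,0],[0.2,0,-0.004,-0.1,0,0,0],[0.2,0.3,0,-0.3,0,0,0],[0.2,0.5,0,-0.5,0,0,0]]'; python3 g.py .44 .14 .30 174.2
```

```text
time_s: 17.05
tool_pos: [0.4388, 0.0237, 0.1012]
orientation: [-180.0, -0.3, 170.0]
wrist_force: [-0.8, 0.6, 0.6]
finger_gap: 0.0513
gripper_force: 0.0
row [ 0.1    0.573 -0.994] [-0.0001 -0.0008 -0.0117] mm 230 deg 4
```

```bash
python3 -m jog '[[0.5,0.1,0.1,-0.2,0,0,0],[0.5,0.1,0.2,-0.4,0,0,0],[0.5,0.1,0.3,-0.6,0,0,-0.01],[0.5,0.1,0.45,-0.8,0,0,-0.012],[0.5,0.1,0.57,-0.99,0,0,-0.012],[0.5,0.1,0.57,-0.99,0,0,-0.012],[0.5,0.1,0.57,-0.99,0,0,-0.012],[0.5,0.1,0.57,-0.99,0,0,-0.012]]'; python3 - <<'E'
from h import *
c=eyes.camera("wrist"); np.savez("wrist8.npz",**c)
a=ortho(c,.38,.62,-.06,.07,.040,.5); b=cass(c,.38,.62,.13,.28,.015)
cv2.imwrite("pics/o8.png",np.hstack([a,b])); print(a.shape,b.shape)
go(.4575,.2075,.06,174.2)
E
```

```text
time_s: 17.72
tool_pos: [0.4409, 0.1402, 0.3007]
orientation: [179.9, 0.0, 174.4]
wrist_force: [-0.2, 0.2, -0.3]
finger_gap: 0.064
gripper_force: 0.0
cass 0.4831 0.2075 size mm [ 34.4 111.6] yaw 176.3
(480, 260, 3) (480, 301, 3)
row [-0.057  0.348  1.196] [-0.0001 -0.0005  0.0005] mm 249 deg 0
```

View pics/o8.png

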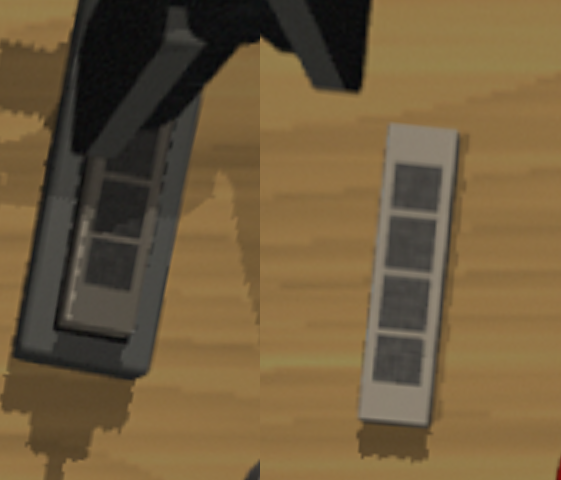

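The first cassette is in the black rectangle, with its near end at crop (98,330). The second is at crop (409,274), so (0.483, 0.205) with yaw −5.5°.

```bash
python3 -m jog '[[0.6,-0.057,0.1,0.2,0,0,0],[0.6,-0.057,0.2,0.4,0,0,0],[0.6,-0.057,0.3,0.6,0,0,0],[0.6,-0.057,0.348,0.8,0,0,0],[0.6,-0.057,0.348,1,0,0,0],[0.6,-0.057,0.348,1,0,0,0],[0.6,-0.057,0.348,1,0,0,0]]'; python3 g.py .457 .2075 .003 174.5
```

```text
time_s: 18.35
tool_pos: [0.4537, 0.2051, 0.0952]
orientation: [-179.7, -0.7, 174.3]
wrist_force: [0.1, 0.3, 1.0]
finger_gap: 0.0681
gripper_force: 0.0
row [-0.021  0.016  0.461] [-0.001  -0.002  -0.0006] mm 92 deg 1
```

```bash
python3 -m jog '[[0.6,-0.015,0.016,0.15,0,-0.001,0],[0.6,-0.015,0.016,0.3,0,-0.001,0],[0.6,-0.015,0.016,0.4,0,-0.001,0],[0.6,-0.015,0.016,0.45,0,-0.001,0],[0.6,-0.015,0.016,0.46,0,-0.001,0],[0.6,-0.015,0.016,0.46,0,-0.001,0],[0.6,-0.015,0.016,0.46,0,-0.001,0]]'; python3 g.py .457 .2075 .003 174.5
```

```text
time_s: 18.93
tool_pos: [0.4625, 0.2109, 0.0093]
orientation: [179.9, 0.3, 174.3]
wrist_force: [0.9, 0.2, -0.4]
finger_gap: 0.0685
gripper_force: 0.0
row [ 0.026 -0.02   0.031] [ 0.0002  0.001  -0.0006] mm 9 deg 0
```

```bash
python3 -m jog '[[0.6,0.023,-0.015,0.028,0,0.001,0],[0.6,0.023,-0.015,0.028,0,0.001,0],[-1,0.023,-0.015,0.028,0,0.001,0],[-1,0.023,-0.015,0.028,0,0.001,0],[-1,0.023,-0.015,0.028,0,0.001,0],[-1,0.023,-0.015,0.028,0,0.001,0],[-1,0.023,-0.015,0.028,0,0.001,0]]' 50; python3 g.py .457 .2075 .003 174.5
```

```text
time_s: 19.52
tool_pos: [0.4564, 0.2082, 0.0024]
orientation: [180.0, -0.1, 174.3]
wrist_force: [-0.1, -0.3, 6.1]
finger_gap: 0.0348
gripper_force: 51.4
row [-0.003 -0.003 -0.003] [ 0.0001 -0.0003 -0.0004] mm 1 deg 0
```

```bash
python3 -m jog '[[-1,0,0,-0.1,0,0,0],[-1,0,0,-0.2,0,0,0],[-1,0,0,-0.34,0,0,0],[-1,0,0,-0.34,0,0,0],[-1,0,0,-0.34,0,0,0]]' 50; python3 g.py .485 .015 .070 170
```

```text
time_s: 19.93
tool_pos: [0.4573, 0.2085, 0.0708]
orientation: [179.9, -0.0, 174.3]
wrist_force: [-0.8, 0.3, -1.3]
finger_gap: 0.0348
gripper_force: 50.8
row [-0.233 -0.949  0.003] [ 0.0002 -0.0001  0.0121] mm 195 deg 4
```

```bash
python3 -m jog '[[-1,-0.05,-0.1,0,0,0,0.005],[-1,-0.1,-0.25,0,0,0,0.01],[-1,-0.15,-0.4,0,0,0,0.012],[-1,-0.2,-0.55,0,0,0,0.012],[-1,-0.233,-0.7,0,0,0,0.012],[-1,-0.233,-0.85,0,0,0,0.012],[-1,-0.233,-0.949,0,0,0,0.012],[-1,-0.233,-0.949,0,0,0,0.012]]'; python3 -m jog '[[-1,0,0,0,0,0,0],[-1,0,0,0,0,0,0]]'; python3 - <<'E'
from h import *
c=eyes.camera("wrist"); np.savez("wrist9.npz",**c); z=telemetry.state()["tool_pos"][2]+.012
o=ortho(c,.36,.56,-.07,.11,z,.5); cv2.imwrite("pics/o9.png",o)
go(.504,.0116,.070,170)
E
```

```text
time_s: 20.6
tool_pos: [0.4816, 0.0109, 0.0676]
orientation: [-179.8, -0.4, 169.7]
wrist_force: [-0.2, -0.0, -1.2]
finger_gap: 0.0348
gripper_force: 50.7
time_s: 20.77
tool_pos: [0.4829, 0.0147, 0.0685]
orientation: [-180.0, -0.3, 170.0]
wrist_force: [-0.1, 0.5, -1.8]
finger_gap: 0.0347
gripper_force: 50.7
row [-0.105  0.001 -0.007] [-0.0001 -0.0008  0.0002] mm 21 deg 0
```

View pics/o9.png

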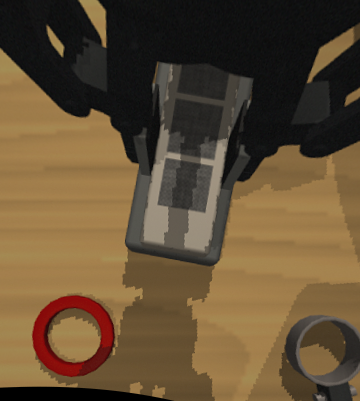

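```bash
python3 -m jog '[[-1,-0.05,0,0,0,0,0],[-1,-0.1,0,0.02,0,0,0],[-1,-0.103,0,0.06,0,0,0],[-1,-0.103,0,0.09,0,0,0],[-1,-0.103,0,0.11,0,0,0],[-1,-0.103,0,0.115,0,0,0],[-1,-0.103,0,0.115,0,0,0],[-1,-0.103,0,0.115,0,0,0]]'; python3 g.py .504 .0116 .043 170
```

```text
time_s: 21.48
tool_pos: [0.5036, 0.011, 0.0464]
orientation: [-180.0, -0.2, 170.0]
wrist_force: [0.8, -0.3, -1.1]
finger_gap: 0.0341
gripper_force: 50.7
row [-0.001  0.003  0.017] [-0.0001 -0.0006  0.0001] mm 3 deg 0
```

```bash
python3 -m jog '[[-1,0,0.003,0.016,0,0,0],[-1,0,0.003,0.016,0,0,0],[0.2,0,0.003,0.016,0,0,0],[0.2,0,0.003,0.016,0,0,0],[0.2,0,0.003,0.016,0,0,0],[0.2,0,0.003,-0.1,0,0,0],[0.2,0.3,0,-0.3,0,0,0],[0.2,0.5,0,-0.5,0,0,0]]'; python3 g.py .44 .06 .34 150
```

```text
time_s: 22.15
tool_pos: [0.4384, 0.0224, 0.117]
orientation: [-180.0, -0.3, 170.0]
wrist_force: [-1.4, 0.2, -0.3]
finger_gap: 0.0514
gripper_force: 0.0
row [ 0.031  0.186 -1.115] [-0.0003 -0.0008  0.0555] mm 226 deg 20
```

```bash
python3 -m jog '[[0.2,0.03,0,-0.2,0,0,0],[0.2,0.03,0,-0.4,0,0,0.01],[0.2,0.03,0,-0.6,0,0,0.03],[0.2,0.03,0,-0.8,0,0,0.05],[0.2,0,0,-1,0,0,0.07],[0.2,-0.1,0,-1,0,0,0.09],[0.2,-0.2,0,-1,0,0,0.11],[0.2,-0.3,0,-1,0,0,0.13]]'; python3 - <<'E'
from h import *
c=eyes.camera("wrist"); np.savez("wrist10.npz",**c)
a=ortho(c,.40,.72,-.08,.12,.055,.5)
cv2.imwrite("pics/o10.png",a[:600])
go(.591,-.004,.27,80)
E
```

```text
time_s: 22.82
tool_pos: [0.5001, 0.0119, 0.3189]
orientation: [180.0, 0.0, 123.1]
wrist_force: [-0.0, 0.0, -0.9]
finger_gap: 0.0505
gripper_force: 0.0
row [-0.302  0.328  0.236] [1.000e-04 1.000e-04 1.189e-01] mm 101 deg 43
```

View pics/o10.png

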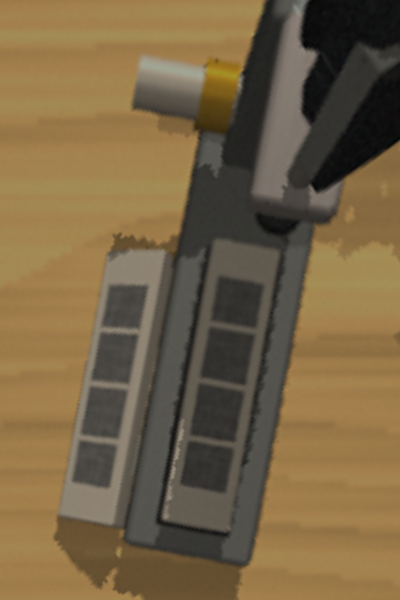

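The second cassette was knocked off the pile. It now lies at crop (113,387) on the floor beside the deck, and the first is still in place. Re-measuring at the right heights.

```bash
python3 - <<'E'
from h import *
c=load("wrist10.npz")
a=ortho(c,.40,.62,-.06,.14,.015,.5);b=ortho(c,.40,.62,-.06,.12,.040,.5)
cv2.imwrite("pics/o11.png",np.hstack([a,b]))
print(a.shape,c["cam_to_world"][:3,3])
E
```

```text
(440, 400, 3) [0.46096201 0.07162921 0.46208162]
```

View pics/o11.png

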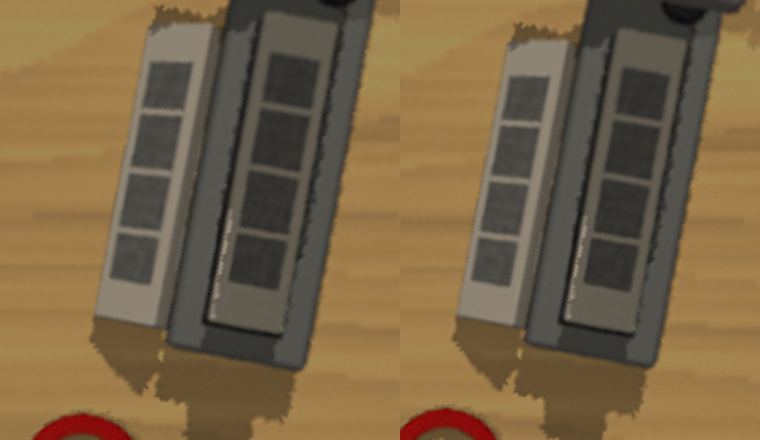

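The filter faces sit off-centre, so this cassette may be leaning on the deck's side. I'll check with depth.

```bash
python3 - <<'E'
from h import *
def cloud(c,step=1):
    v,u=np.mgrid[0:384:step,0:512:step]; z=c["range_z"][::step,::step]
    x,y=u-c["mtx"][0,2],v-c["mtx"][1,2]; r=np.hypot(x,y); th=r/c["mtx"][0,0]
    k=np.tan(th)/np.maximum(r,1e-9); P=np.stack([x*k*z,y*k*z,z],-1); T=c["cam_to_world"]
    ok=(z>0)&(th<1.2); return (P@T[:3,:3].T+T[:3,3])[ok]
for n in ("wrist10.npz","wrist8.npz"):
    P=cloud(load(n)); D=np.array([.530,.007]); a=np.radians(-10); e=np.array([np.cos(a),np.sin(a)]); f=np.array([-e[1],e[0]])
    X=(P[:,:2]-D)@e; Y=(P[:,:2]-D)@f
    for x0 in (-.06,-.03,0,.03):
        m=abs(X-x0)<.004; print(n,x0,[(int(y*1000),round(float(np.median(P[m&(abs(Y-y)<.002),2])*1000))) for y in np.arange(-.03,.1,.004) if (m&(abs(Y-y)<.002)).any()])
E
```

```text
wrist10.npz -0.06 [(-30, 377), (-26, 376), (-22, 347), (-18, 347), (-13, 375), (-9, 377), (-5, 396), (-1, 402), (2, 419), (6, 40), (10, 41), (13, 41), (18, 39), (22, 26), (26, 26), (30, 26), (34, 23), (38, 24), (42, 30), (46, 29), (50, 27), (54, 25), (57, 24), (62, 21), (66, 18), (70, 16), (74, 2), (78, 1), (82, 0), (86, 1), (90, 0), (94, 0), (98, 1)]
wrist10.npz -0.03 [(-30, 26), (-26, 26), (-22, 26), (-18, 40), (-13, 41), (-9, 41), (-5, 41), (-1, 42), (2, 40), (6, 41), (10, 401), (13, 403), (18, 397), (22, 407), (26, 410), (30, 416), (34, 24), (38, 24), (42, 30), (46, 29), (50, 28), (54, 25), (57, 22), (62, 20), (66, 18), (70, 15), (74, 1), (78, 1), (82, 1), (86, 0), (90, 1), (94, 1), (98, 0)]
wrist10.npz 0 [(-30, 26), (-26, 26), (-22, 25), (-18, 40), (-13, 41), (-9, 41), (-5, 41), (-1, 41), (2, 41), (6, 41), (10, 41), (13, 41), (18, 35), (22, 376), (26, 376), (30, 377), (34, 388), (38, 400), (42, 398), (46, 403), (50, 411), (54, 25), (57, 23), (62, 20), (66, 18), (70, 15), (74, 1), (78, 1), (82, 1), (86, 1), (90, 1), (94, 1), (98, 1)]
wrist10.npz 0.03 [(-30, 26), (-26, 26), (-22, 
[... 844 characters left out ...]
6, 1), (50, 1), (54, 0), (57, 0), (62, 1), (66, 0), (70, 1), (74, 0), (78, 0), (82, 0), (86, 0), (90, 1), (94, 1), (98, 1)]
wrist8.npz 0 [(-30, 25), (-26, 25), (-22, 26), (-18, 40), (-13, 41), (-9, 40), (-5, 41), (-1, 41), (2, 41), (6, 40), (10, 40), (13, 41), (18, 36), (22, 26), (26, 26), (30, 26), (34, 19), (38, 1), (42, 1), (46, 0), (50, 1), (54, 0), (57, 1), (62, 1), (66, 0), (70, 0), (74, 1), (78, 1), (82, 0), (86, 0), (90, 1), (94, 1), (98, 0)]
wrist8.npz 0.03 [(-30, 26), (-26, 26), (-22, 26), (-18, 40), (-13, 41), (-9, 41), (30, 25), (34, 13), (38, 1), (42, 1), (46, 1), (50, 1), (54, 1), (57, 1), (62, 1), (66, 1), (70, 1), (74, 1), (78, 0), (82, 1), (86, 1), (90, 1), (94, 0), (98, 0)]
```

Depth confirms it: the cassette leans about 28° against the deck's long side, with its ridge at deck y = 42 mm, z = 30 mm. I'll grasp it with the tool tilted 28° to match.

```bash
cat >> h.py <<'E'
D=np.array([.530,.007]); A=np.radians(-10); E_=np.array([np.cos(A),np.sin(A),0]); F_=np.array([-np.sin(A),np.cos(A),0])
def god(X,Y,z,tilt=0,back=0):
    "pose in deck axes (TCP), tool x = -deck x, tool tilted towards deck +y, backed off along the tool"
    s=telemetry.state(); R=Ro.from_euler("xyz",s["orientation"],degrees=True); t=np.radians(tilt)
    zt=-(np.sin(t)*F_+np.cos(t)*np.array([0,0,1])); xt=-E_; G=Ro.from_matrix(np.stack([xt,np.cross(zt,xt),zt],1))
    p=np.array([*D,0])+X*E_+Y*F_+np.array([0,0,z])-back*zt
    d=R.inv().apply(p-s["tool_pos"])/.2; a=(R.inv()*G).as_rotvec(degrees=True)/360
    print("row",np.round(d,3),np.round(a,4),"mm",round(200*np.linalg.norm(d)),"deg",round(360*np.linalg.norm(a)))
E
python3 -c "
from h import *
god(-.034,.055,.0175,28,.09)"
```

```text
row [0.382 0.306 1.101] [ 0.0733 -0.0318 -0.1284] mm 241 deg 54
```

```bash
python3 -m jog '[[0.1,0.05,0.05,0,0.009,-0.004,-0.016],[0.1,0.1,0.1,0,0.018,-0.008,-0.032],[0.1,0.15,0.15,0.1,0.027,-0.012,-0.048],[0.1,0.2,0.2,0.2,0.036,-0.016,-0.064],[0.1,0.25,0.25,0.3,0.046,-0.02,-0.08],[0.1,0.3,0.3,0.4,0.055,-0.024,-0.096],[0.1,0.38,0.3,0.5,0.064,-0.028,-0.112],[0.1,0.38,0.3,0.6,0.0733,-0.0318,-0.1284]]'; python3 -c "
from h import *
god(-.034,.055,.0175,28,.07)"
```

```text
time_s: 23.53
tool_pos: [0.5062, 0.1108, 0.1959]
orientation: [-151.9, -0.4, 171.1]
wrist_force: [0.7, -1.3, -0.1]
finger_gap: 0.0464
gripper_force: 0.0
row [-0.04   0.228  0.539] [-0.0002  0.0005  0.0031] mm 117 deg 1
```

```bash
python3 -m jog '[[0.1,-0.04,0.08,0.15,0,0,0.003],[0.1,-0.04,0.16,0.3,0,0,0.003],[0.1,-0.04,0.228,0.45,0,0,0.003],[0.1,-0.04,0.228,0.54,0,0,0.003],[0.1,-0.04,0.228,0.54,0,0,0.003],[0.1,-0.04,0.228,0.54,0,0,0.003]]'; python3 -c "
from h import *
god(-.034,.055,.0175,28,0)"
```

```text
time_s: 24.03
tool_pos: [0.5117, 0.0965, 0.0798]
orientation: [-151.9, 0.1, 169.6]
wrist_force: [0.2, 0.2, -0.1]
finger_gap: 0.0472
gripper_force: 0.0
row [0.002 0.014 0.346] [-0.0002 -0.0001 -0.001 ] mm 69 deg 0
```

```bash
python3 -m jog '[[0.1,0,0.014,0.1,0,0,0],[0.1,0,0.014,0.2,0,0,0],[0.1,0,0.014,0.26,0,0,0],[0.1,0,0.014,0.26,0,0,0],[0.1,0,0.014,0.26,0,0,0]]'; python3 - <<'E'
from h import *
c=eyes.camera("wrist"); np.savez("wrist12.npz",**c); cv2.imwrite("pics/w12.png",c["frame"][60:360,120:400])
god(-.034,.055,.0175,28,0)
E
```

```text
time_s: 24.45
tool_pos: [0.5097, 0.0758, 0.0346]
orientation: [-152.1, 0.4, 169.6]
wrist_force: [0.2, 0.1, -0.5]
finger_gap: 0.0466
gripper_force: 0.0
row [ 0.013 -0.002  0.099] [ 0.0003  0.0006 -0.0014] mm 20 deg 1
```

View pics/w12.png

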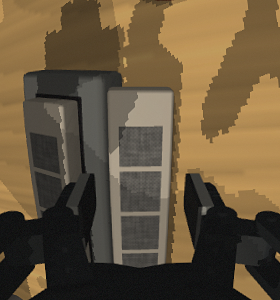

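The fingers at (95) and (187) straddle the leaning cassette (108–172) centrally. I've now viewed 15 pictures, one over the limit of 14, so from here I'll work from numbers only (depth and masks).

```bash
python3 -m jog '[[0.1,0.01,0,0.05,0,0,0],[0.1,0.01,0,0.09,0,0,0],[0.1,0.01,0,0.09,0,0,0],[-1,0.01,0,0.09,0,0,0],[-1,0.01,0,0.09,0,0,0],[-1,0.01,0,0.09,0,0,0],[-1,0.01,0,0.09,0,0,0]]' 50; python3 -c "
from h import *
god(-.034,.055,.0175,28,0)"
```

```text
time_s: 25.08
tool_pos: [0.5056, 0.0678, 0.0178]
orientation: [-152.0, 0.3, 169.7]
wrist_force: [-2.0, 1.3, 5.1]
finger_gap: 0.0339
gripper_force: 49.9
row [-0.003 -0.002  0.003] [ 0.0001  0.0003 -0.0012] mm 1 deg 0
```

```bash
python3 -m jog '[[-1,0,0,-0.05,0,0,0],[-1,0,0,-0.12,0,0,0],[-1,0,0,-0.2,0,0,0],[-1,0,0,-0.3,0,0,0],[-1,0,0,-0.3,0,0,0],[-1,0,0,-0.3,0,0,0]]' 60; python3 -c "
from h import *
god(-.055,.08,.078,0,0)"
```

```text
time_s: 25.58
tool_pos: [0.511, 0.0959, 0.0703]
orientation: [-152.1, 0.4, 169.7]
wrist_force: [0.1, -0.2, -1.8]
finger_gap: 0.0332
gripper_force: 59.7
row [ 0.104 -0.038 -0.024] [-0.0775  0.0008 -0.0011] mm 23 deg 28
```

Now I'll level the tool and measure the cassette pose in the hand by depth.

```bash
python3 -m jog '[[-1,0.05,0,-0.024,-0.018,0,0],[-1,0.1,0,-0.024,-0.036,0,0],[-1,0.104,-0.038,-0.024,-0.055,0,0],[-1,0.104,-0.038,-0.024,-0.07,0,-0.001],[-1,0.104,-0.038,-0.024,-0.0775,0.0008,-0.001],[-1,0.104,-0.038,-0.024,-0.0775,0.0008,-0.001],[-1,0.104,-0.038,-0.024,-0.0775,0.0008,-0.001],[-1,0.104,-0.038,-0.024,-0.0775,0.0008,-0.001]]'; cat >> h.py <<'E'
def cloud(c):
    "wrist depth as deck coordinates X,Y and world z, with pixel hsv"
    v,u=np.mgrid[0:384,0:512]; z=c["range_z"]; x,y=u-c["mtx"][0,2],v-c["mtx"][1,2]; r=np.hypot(x,y); th=r/c["mtx"][0,0]
    k=np.tan(th)/np.maximum(r,1e-9); T=c["cam_to_world"]; ok=(z>0)&(th<1.2)
    P=np.stack([x*k*z,y*k*z,z],-1)@T[:3,:3].T+T[:3,3]; q=P[ok]-np.array([*D,0])
    return np.stack([q@E_,q@F_,q[:,2]],1), cv2.cvtColor(c["frame"],cv2.COLOR_BGR2HSV)[ok]
E
python3 - <<'E'
from h import *
c=eyes.camera("wrist"); np.savez("wrist13.npz",**c); Q,h=cloud(c)
s=telemetry.state(); q=s["tool_pos"]-np.array([*D,0]); print("tcp deck",(q@E_).round(4),(q@F_).round(4),q[2].round(4))
for X in np.arange(-.12,-.06,.01):
    m=(abs(Q[:,0]-X)<.003)&(abs(Q[:,1]-q@F_)<.03)&(Q[:,2]>.05)&(Q[:,2]<.11)
    print(round(X,3),[(round(y*1000),round(float(np.median(Q[m&(abs(Q[:,1]-y)<.002),2])*1000,1))) for y in np.arange(.05,.11,.004) if (m&(abs(Q[:,1]-y)<.002)).any()])
m=(abs(Q[:,1]-q@F_)<.012)&(Q[:,2]>.06)&(Q[:,2]<.1); print("near end X",Q[m,0].min(),np.percentile(Q[m,0],1))
god(-.055,.0,.078)
E
```

```text
time_s: 26.25
tool_pos: [0.4883, 0.0944, 0.0769]
orientation: [-179.8, -0.2, 169.9]
wrist_force: [-0.4, -0.1, -0.6]
finger_gap: 0.0328
gripper_force: 60.0
tcp deck -0.0561 0.0793 0.077
-0.12 []
-0.11 []Traceback (most recent call last):
  File "<stdin>", line 6, in <module>
TypeError: float expected at most 1 argument, got 2
```

```bash
python3 - <<'E'
from h import *
c=load("wrist13.npz"); Q,h=cloud(c)
yc=.0793
for X in np.arange(-.12,-.06,.01):
    m=(abs(Q[:,0]-X)<.003)&(abs(Q[:,1]-yc)<.03)&(Q[:,2]>.05)&(Q[:,2]<.11)
    print(round(X,3),[(round(y*1000),round(np.median(Q[m&(abs(Q[:,1]-y)<.002),2])*1000)) for y in np.arange(.05,.11,.004) if (m&(abs(Q[:,1]-y)<.002)).any()])
m=(abs(Q[:,1]-yc)<.012)&(Q[:,2]>.06)&(Q[:,2]<.1); print("near end X",Q[m,0].min(),np.percentile(Q[m,0],1))
god(-.055,.0,.078)
E
```

```text
-0.12 []
-0.11 []
-0.1 [(62, 83), (66, 83), (70, 83), (74, 83), (78, 83), (82, 83), (86, 82), (90, 82), (94, 82), (98, 81)]
-0.09 [(62, 83), (66, 83), (70, 83), (74, 83), (78, 83), (82, 83), (86, 83), (90, 82), (94, 82), (98, 82)]
-0.08 [(62, 83), (66, 83), (70, 83), (74, 83), (78, 83), (82, 82), (86, 82), (90, 82), (94, 82), (98, 81)]
-0.07 [(54, 104), (58, 98), (62, 92), (66, 83), (70, 83), (74, 83), (78, 83), (82, 82), (86, 82), (90, 82), (94, 82), (98, 96), (102, 100)]
near end X -0.10411334229840577 -0.10371358887877205
row [-0.006 -0.396 -0.004] [-0.0005 -0.0005 -0.0001] mm 79 deg 0
```

```bash
python3 -m jog '[[-1,0,-0.1,0,0,0,0],[-1,0,-0.2,0,0,0,0],[-1,0,-0.3,0,0,0,0],[-1,0,-0.396,0,0,0,0],[-1,-0.08,-0.396,0,0,0,0],[-1,-0.146,-0.396,0,0,0,0],[-1,-0.146,-0.396,0,0,0,0],[-1,-0.146,-0.396,0,0,0,0]]'; python3 -m jog '[[-1,0,0,0.04,0,0,0],[-1,0,0,0.08,0,0,0],[-1,0,0,0.11,0,0,0],[-1,0,0,0.12,0,0,0],[-1,0,0,0.12,0,0,0],[-1,0,0,0.12,0,0,0]]'; python3 -c "
from h import *
god(-.027,0,.0495)"
```

```text
time_s: 26.97
tool_pos: [0.504, 0.0122, 0.0773]
orientation: [-179.9, -0.2, 170.0]
wrist_force: [-0.7, 0.4, -1.1]
finger_gap: 0.033
gripper_force: 60.1
time_s: 27.47
tool_pos: [0.5032, 0.0115, 0.0535]
orientation: [-179.9, -0.2, 169.9]
wrist_force: [0.3, 0.3, -1.1]
finger_gap: 0.0334
gripper_force: 60.1
row [-0.001  0.001  0.02 ] [-0.0003 -0.0004 -0.0001] mm 4 deg 0
```

```bash
python3 -m jog '[[-1,0,0,0.02,0,0,0],[-1,0,0,0.02,0,0,0],[0.2,0,0,0.02,0,0,0],[0.2,0,0,0.02,0,0,0],[0.2,0,0,0.02,0,0,0],[0.2,0,0,-0.05,0,0,0],[0.2,0,0,-0.12,0,0,0],[0.2,0.1,0,-0.25,0,0,0]]'; python3 -m jog '[[0.2,0.2,0,-0.1,0,0,0],[0.2,0.3,0,-0.3,0,0,0],[0.2,0.3,0,-0.5,0,0,0],[0.2,0.3,0,-0.7,0,0,0],[0.2,0.3,0,-0.9,0,0,0],[0.2,0.3,0,-0.95,0,0,0],[0.2,0.3,0,-0.95,0,0,0]]'; cat > pile.py <<'E'
from h import *
c=eyes.camera("wrist"); Q,h=cloud(c)
for lo,hi in ((.036,.046),(.049,.062),(.010,.036)):
    m=(Q[:,2]>lo)&(Q[:,2]<hi)&(abs(Q[:,1])<.12)&(Q[:,0]>-.13)&(Q[:,0]<.045)
    if m.sum()>50:
        q=Q[m]; r=cv2.minAreaRect((q[:,:2]*1000).astype(np.float32)); print(lo,m.sum(),"X",q[:,0].min().round(4),q[:,0].max().round(4),"Y",np.percentile(q[:,1],[0.5,50,99.5]).round(4),"z",np.median(q[:,2]).round(4),"rect",np.round(r[0],1),np.round(r[1],1),round(r[2],1))
m=(Q[:,2]>.16)&(np.hypot(Q[:,0]-.062,Q[:,1])<.03); print("bar z",np.percentile(Q[m,2],[50,90]).round(4) if m.any() else None)
E
python3 pile.py; python3 g.py .591 -.004 .30 80
```

```text
time_s: 28.13
tool_pos: [0.4854, 0.0146, 0.1026]
orientation: [-179.9, -0.1, 169.9]
wrist_force: [0.1, -0.1, 0.5]
finger_gap: 0.0514
gripper_force: 0.0
time_s: 28.72
tool_pos: [0.4276, 0.0259, 0.2983]
orientation: [180.0, 0.4, 169.9]
wrist_force: [0.0, -0.7, -0.6]
finger_gap: 0.0511
gripper_force: 0.0
0.036 60 X -0.0746 -0.0678 Y [-0.0164  0.001   0.0186] z 0.0399 rect [-73.1   1.4] [35.5  5.7] 81.8
0.049 2000 X -0.0732 0.0449 Y [-0.0184 -0.001   0.0175] z 0.0556 rect [-14.2   0. ] [ 36.4 118.3] 89.2
0.01 2208 X -0.1298 0.045 Y [-0.1134  0.0003  0.0351] z 0.0255 rect [-53.2 -16.7] [218.3 123.3] 27.6
bar z [0.1737 0.182 ]
row [-0.836 -0.003 -0.02 ] [2.000e-04 4.000e-04 2.498e-01] mm 167 deg 90
```

The pile is square (|offset| ≤ 2 mm, top at 55.6 mm). On to the plunger.

```bash
python3 -m jog '[[0.2,0,0,-0.1,0,0,0.02],[0.2,-0.1,0,-0.2,0,0,0.04],[0.2,-0.2,0,-0.2,0,0,0.06],[0.2,-0.3,0,-0.2,0,0,0.08],[0.2,-0.4,0,-0.2,0,0,0.1],[0.2,-0.55,0,-0.2,0,0,0.12],[0.2,-0.7,0,-0.2,0,0,0.14],[0.2,-0.836,0,-0.2,0,0,0.16]]'; python3 g.py .5905 -.0046 .335 80
```

```text
time_s: 29.43
tool_pos: [0.5907, -0.0038, 0.3308]
orientation: [-179.6, -0.1, 112.3]
wrist_force: [0.8, -0.2, 1.0]
finger_gap: 0.0511
gripper_force: 0.0
row [-0.003 -0.003 -0.021] [-0.0011  0.0001  0.0897] mm 4 deg 32
```

```bash
python3 -m jog '[[0.2,0,0,0,0,0,0.02],[0.2,0,0,0,0,0,0.04],[0.2,0,0,0,0,0,0.06],[0.2,0,0,0,-0.001,0,0.08],[0.2,0,0,0,-0.001,0,0.0897],[0.2,0,0,0,-0.001,0,0.0897],[0.2,0,0,0,-0.001,0,0.0897],[0.2,0,0,0,-0.001,0,0.0897]]'; python3 g.py .5905 -.0046 .246 80
```

```text
time_s: 30.1
tool_pos: [0.5897, -0.0035, 0.3323]
orientation: [179.9, 0.0, 80.4]
wrist_force: [-0.1, -0.3, -0.2]
finger_gap: 0.051
gripper_force: 0.0
row [-0.005  0.004  0.432] [0.0003 0.0001 0.0012] mm 86 deg 0
```

```bash
python3 -m jog '[[0.2,-0.005,0,0.1,0,0,0.001],[0.2,-0.005,0,0.2,0,0,0.001],[0.2,-0.005,0,0.32,0,0,0.001],[0.2,-0.005,0.004,0.42,0,0,0.001],[0.2,-0.005,0.004,0.432,0,0,0.001],[0.2,-0.005,0.004,0.432,0,0,0.001]]'; python3 -m jog '[[-1,0,0,0,0,0,0],[-1,0,0,0,0,0,0],[-1,0,0,0,0,0,0],[-1,0,0,0,0,0,0],[-1,0,0,0,0,0,0]]' 60; python3 -m jog '[[-1,0,0,-0.03,0,0,0],[-1,0,0,-0.04,0,0,0],[-1,0,0,-0.04,0,0,0],[-1,0,0,-0.04,0,0,0]]'
```

```text
time_s: 30.6
tool_pos: [0.5899, -0.0046, 0.2456]
orientation: [-180.0, 0.0, 80.0]
wrist_force: [0.5, 0.0, 0.5]
finger_gap: 0.0507
gripper_force: 0.0
time_s: 31.02
tool_pos: [0.5905, -0.0044, 0.2486]
orientation: [179.8, -0.0, 80.0]
wrist_force: [-4.7, 0.5, 3.8]
finger_gap: 0.0124
gripper_force: 61.7
time_s: 31.35
tool_pos: [0.5903, -0.0044, 0.2509]
orientation: [-179.9, 0.0, 80.0]
wrist_force: [5.0, 1.8, -27.3]
finger_gap: 0.0124
gripper_force: 63.6
```

```bash
python3 -m jog '[[-1,0,0,0.04,0,0,0],[-1,0,0,0.09,0,0,0],[-1,0,0,0.14,0,0,0],[-1,0,0,0.19,0,0,0],[-1,0,0,0.24,0,0,0],[-1,0,0,0.29,0,0,0],[-1,0,0,0.32,0,0,0],[-1,0,0,0.32,0,0,0]]'; python3 -m jog '[[-1,0,0,0,0,0,0],[-1,0,0,0,0,0,0]]'; python3 g.py .5905 -.0046 .1803 80
```

```text
time_s: 32.02
tool_pos: [0.5905, -0.0044, 0.1931]
orientation: [179.7, -0.0, 80.0]
wrist_force: [-4.3, 2.0, -3.6]
finger_gap: 0.0127
gripper_force: 66.8
time_s: 32.18
tool_pos: [0.5905, -0.0044, 0.1931]
orientation: [179.8, -0.0, 80.0]
wrist_force: [-4.7, 1.8, -1.1]
finger_gap: 0.0125
gripper_force: 67.1
row [-0.001 -0.     0.064] [ 0.0007 -0.0001 -0.    ] mm 13 deg 0
```

```bash
python3 -m jog '[[-1,0,0,0.015,0,0,0],[-1,0,0,0.03,0,0,0],[-1,0,0,0.03,0,0,0],[-1,0,0,0.03,0,0,0]]'; python3 -m jog '[[-1,0,0,0.01,0,0,0],[-1,0,0,0.02,0,0,0],[-1,0,0,0.025,0,0,0],[-1,0,0,0.025,0,0,0],[-1,0,0,0.025,0,0,0]]'; python3 g.py .5905 -.0046 .1803 80
```

```text
time_s: 32.52
tool_pos: [0.5906, -0.0044, 0.1874]
orientation: [179.7, -0.0, 80.0]
wrist_force: [-6.8, 2.3, 0.6]
finger_gap: 0.0121
gripper_force: 67.3
time_s: 32.93
tool_pos: [0.5906, -0.0044, 0.183]
orientation: [179.7, -0.0, 80.0]
wrist_force: [-7.2, 3.3, 3.4]
finger_gap: 0.0127
gripper_force: 67.7
row [-0.001 -0.     0.014] [ 0.0008 -0.0001 -0.    ] mm 3 deg 0
```

```bash
python3 -m jog '[[-1,0,0,0.008,0,0,0],[-1,0,0,0.014,0,0,0],[-1,0,0,0.014,0,0,0],[-1,0,0,0.014,0,0,0],[-1,0,0,0.014,0,0,0]]'
```

```text
time_s: 33.35
tool_pos: [0.5906, -0.0044, 0.1805]
orientation: [179.7, -0.0, 80.0]
wrist_force: [-8.0, 2.1, 4.7]
finger_gap: 0.0126
gripper_force: 67.9
```

```bash
python3 -m jog '[[0.2,0,0,0,0,0,0],[0.2,0,0,0,0,0,0],[0.2,0,0,0,0,0,0],[0.2,0,0,-0.1,0,0,0],[0.2,0,0,-0.3,0,0,0],[0.2,0,0,-0.5,0,0,0],[0.2,0,0,-0.7,0,0,0],[0.2,0,0,-0.7,0,0,0]]'; python3 -m jog '[[0.2,-0.4,0,0,0,0,0],[0.2,-0.4,0,0,0,0,0],[0.2,-0.4,0,0,0,0,0],[0.2,-0.4,0,0,0,0,0]]'; cat > chk.py <<'E'
from h import *
c=eyes.camera("wrist"); np.savez("chk.npz",**c); Q,h=cloud(c)
m=(abs(Q[:,0]-.062)<.012)&(abs(Q[:,1])<.03)&(Q[:,2]>.165)&(Q[:,2]<.30); q=Q[m]
print("bar",m.sum(),np.percentile(q[:,2],[5,25,50,75,95]).round(4),q.mean(0).round(4))
for x in (-.04,.0,.03):
    m=(abs(Q[:,0]-x)<.004)&(abs(Q[:,1])<.025)&(Q[:,2]<.07)&(Q[:,2]>.05)
    if m.any(): print("top",x,m.sum(),np.percentile(Q[m,1],[1,99]).round(4),np.median(Q[m,2]).round(4))
m=(Q[:,2]>.05)&(Q[:,2]<.06)&(abs(Q[:,1])<.015)&(Q[:,0]<0)&(Q[:,0]>-.12)
if m.any(): print("near end",Q[m,0].min().round(4))
E
python3 chk.py; python3 g.py .482 -.345 .25 159
```

```text
time_s: 34.02
tool_pos: [0.5946, -0.0049, 0.3283]
orientation: [178.7, -0.2, 80.0]
wrist_force: [0.1, 0.4, 0.7]
finger_gap: 0.0512
gripper_force: 0.0
time_s: 34.35
tool_pos: [0.5771, -0.0856, 0.3183]
orientation: [179.6, 0.0, 79.8]
wrist_force: [0.8, 0.5, -0.4]
finger_gap: 0.0515
gripper_force: 0.0
bar 793 [0.1983 0.1995 0.2002 0.2007 0.2014] [ 0.0612 -0.0015  0.2001]
top -0.04 148 [-0.0178  0.0172] 0.0557
top 0.0 145 [-0.018   0.0167] 0.0557
top 0.03 152 [-0.0187  0.017 ] 0.0558
near end -0.0735
row [-1.367 -0.242  0.339] [ 0.0008  0.0006 -0.2198] mm 286 deg 79
```

Bar top reads 0.200, so p ≈ 0.070 and the spring is half in. Now the dial.

```bash
python3 -m jog '[[0.2,-0.15,0,0,0,0,-0.02],[0.2,-0.3,0,0,0,0,-0.04],[0.2,-0.45,-0.1,0,0,0,-0.06],[0.2,-0.6,-0.2,0,0,0,-0.08],[0.2,-0.75,-0.24,0,0,0,-0.1],[0.2,-0.9,-0.24,0,0,0,-0.12],[0.2,-1,-0.24,0,0,0,-0.14],[0.2,-1,-0.24,0,0,0,-0.16]]'; python3 g.py .483 -.3455 .30 159
```

```text
time_s: 35.07
tool_pos: [0.4946, -0.2748, 0.3172]
orientation: [179.9, 0.3, 137.5]
wrist_force: [0.3, 1.4, -0.3]
finger_gap: 0.0511
gripper_force: 0.0
row [-0.196 -0.3    0.087] [ 0.      0.0009 -0.0598] mm 74 deg 22
```

```bash
python3 -m jog '[[0.2,-0.1,-0.15,0,0,0,-0.02],[0.2,-0.196,-0.3,0,0,0,-0.04],[0.2,-0.196,-0.3,0.2,0,0,-0.06],[0.2,-0.196,-0.3,0.4,0,0.0009,-0.06],[0.2,-0.196,-0.3,0.6,0,0.0009,-0.06],[0.2,-0.196,-0.3,0.8,0,0.0009,-0.06],[0.2,-0.196,-0.3,0.9,0,0.0009,-0.06],[0.2,-0.196,-0.3,0.9,0,0.0009,-0.06]]'; python3 -m jog '[[0.2,0,0,0,0,0,0],[0.2,0,0,0,0,0,0]]'; python3 g.py .483 -.3455 .067 158.5
```

```text
time_s: 35.73
tool_pos: [0.4811, -0.3394, 0.1312]
orientation: [179.7, -0.7, 159.0]
wrist_force: [-0.3, 0.9, -1.5]
finger_gap: 0.0512
gripper_force: 0.0
time_s: 35.9
tool_pos: [0.4854, -0.3431, 0.1394]
orientation: [179.9, 0.1, 158.9]
wrist_force: [-0.1, 0.1, 1.1]
finger_gap: 0.0513
gripper_force: 0.0
row [ 0.008 -0.016  0.362] [0.0002 0.0003 0.0012] mm 73 deg 0
```

```bash
python3 -m jog '[[0.2,0.008,-0.016,0.12,0,0,0],[0.2,0.008,-0.016,0.24,0,0,0],[0.2,0.008,-0.016,0.362,0,0,0],[0.2,0.008,-0.016,0.362,0,0,0],[0.2,0.008,-0.016,0.362,0,0,0]]'; python3 -m jog '[[-1,0,0,0,0,0,0],[-1,0,0,0,0,0,0],[-1,0,0,0,0,0,0],[-1,0,0,0,0,0,0],[-1,0,0,0,0,0,0]]' 30; python3 g.py .483 -.3455 .07 118
```

```text
time_s: 36.32
tool_pos: [0.4816, -0.3452, 0.0662]
orientation: [179.9, -0.0, 158.9]
wrist_force: [0.3, -0.9, 0.8]
finger_gap: 0.0512
gripper_force: 0.0
time_s: 36.73
tool_pos: [0.4828, -0.3449, 0.0675]
orientation: [179.8, 0.2, 158.9]
wrist_force: [1.0, 3.4, 5.0]
finger_gap: 0.0129
gripper_force: 32.0
row [-0.002 -0.002 -0.013] [0.0006 0.0003 0.1136] mm 3 deg 41
```

```bash
python3 -m jog '[[-1,0,0,0,0,0,0.016],[-1,0,0,0,0,0,0.032],[-1,0,0,0,0,0,0.048],[-1,0,0,0,0,0,0.064],[-1,0,0,0,0,0,0.08],[-1,0,0,0,0,0,0.096],[-1,0,0,0,0,0,0.112],[-1,0,0,0,0,0,0.112]]'; python3 -m jog '[[-1,0,0,0,0,0,0],[0.2,0,0,0,0,0,0],[0.2,0,0,0,0,0,0],[0.2,0,0,0,0,0,0],[0.2,0,0,-0.1,0,0,0],[0.2,0,0,-0.3,0,0,0],[0.2,0,0,-0.6,0,0,0],[0.2,0,0,-0.6,0,0,0]]'; python3 - <<'E'
from h import *
print(telemetry.state()["orientation"][2])
for n in ("wrist",):
    c=eyes.camera(n); np.savez("wend.npz",**c); Q,h=cloud(c)
    W=np.array([*D,0])+Q[:,:1]*E_+Q[:,1:2]*F_; d=W[:,:2]-[.4825,-.345]
    m=(np.hypot(*d.T)<.032)&(Q[:,2]>.078)&(Q[:,2]<.095); r=cv2.minAreaRect((W[m][:,:2]*1000).astype(np.float32)); b=cv2.boxPoints(r); e=max([b[1]-b[0],b[2]-b[1]],key=np.linalg.norm)
    print("bar",m.sum(),r,"heading",np.degrees(np.arctan2(e[1],e[0]))%180)
    o=ortho(c,.44,.53,-.39,-.30,.086,.5); g=o.max(2)
    v,u=np.nonzero((o.min(2)>95)); print("white px",[(round(.53-a*.0005-.4825,3),round(-.30-b_*.0005+.345,3)) for a,b_ in list(zip(v,u))[::6]])
E
```

```text
time_s: 37.4
tool_pos: [0.4824, -0.3454, 0.0674]
orientation: [179.8, 0.0, 118.4]
wrist_force: [-0.2, 2.2, 6.0]
finger_gap: 0.0135
gripper_force: 32.0
time_s: 38.07
tool_pos: [0.4826, -0.3467, 0.1903]
orientation: [179.8, 0.2, 118.5]
wrist_force: [1.1, -1.0, 1.3]
finger_gap: 0.051
gripper_force: 0.0
118.53890465913538
bar 945 ((481.3528747558594, -344.0428161621094), (13.383511543273926, 52.79014205932617), 28.908187866210938) heading 118.90822
white px [(np.float64(0.044), np.float64(-0.01)), (np.float64(0.044), np.float64(-0.01)), (np.float64(0.043), np.float64(-0.01)), (np.float64(0.043), np.float64(-0.013)), (np.float64(0.043), np.float64(-0.012)), (np.float64(0.042), np.float64(-0.01)), (np.float64(0.042), np.float64(-0.013)), (np.float64(0.042), np.float64(-0.011)), (np.float64(0.041), np.float64(-0.009)), (np.float64(0.041), np.float64(-0.012)), (np.float64(0.041), np.float64(-0.01)), (np.float64(0.04), np.float64(-0.008)), (np.float64(0.04), np.float64(-0.011)), (np.float64(0.04), np.float64(-0.009)), (np.float64(0.04), np.float64(-0.012)), (np.float64(0.039), np.float64(-0.0
[... 5930 characters left out ...]
(-0.026), np.float64(-0.027)), (np.float64(-0.026), np.float64(-0.027)), (np.float64(-0.027), np.float64(-0.027)), (np.float64(-0.027), np.float64(-0.027)), (np.float64(-0.028), np.float64(-0.028)), (np.float64(-0.028), np.float64(-0.027)), (np.float64(-0.028), np.float64(-0.033)), (np.float64(-0.029), np.float64(-0.033)), (np.float64(-0.029), np.float64(-0.033)), (np.float64(-0.03), np.float64(-0.033)), (np.float64(-0.03), np.float64(-0.033)), (np.float64(-0.031), np.float64(-0.036)), (np.float64(-0.031), np.float64(-0.037)), (np.float64(-0.032), np.float64(-0.037)), (np.float64(-0.032), np.float64(-0.037)), (np.float64(-0.033), np.float64(-0.037)), (np.float64(-0.033), np.float64(-0.037))]
```

The dial bar heading is 118.9°, i.e. 40° from zero, so 2 clicks. One last numeric check of the pile and plunger before handing in.

```bash
python3 -m jog '[[0.2,0,0.2,-0.2,0,0,0],[0.2,0,0.4,-0.4,0,0,0],[0.2,0,0.6,-0.6,0,0,0],[0.2,0,0.8,-0.65,0,0,0.02],[0.2,0,1,-0.65,0,0,0.04],[0.2,0,1,-0.65,0,0,0.06],[0.2,0,1,-0.65,0,0,0.08],[0.2,0,1,-0.65,0,0,0.08]]'; python3 -m jog '[[0.2,0,0,0,0,0,0],[0.2,0,0,0,0,0,0],[0.2,0,0,0,0,0,0]]'; python3 chk.py
```

```text
time_s: 38.78
tool_pos: [0.6592, -0.2486, 0.312]
orientation: [-179.8, -0.2, 89.8]
wrist_force: [0.1, -0.7, 0.3]
finger_gap: 0.0516
gripper_force: 0.0
time_s: 39.03
tool_pos: [0.6553, -0.2509, 0.3155]
orientation: [-179.9, -0.1, 89.7]
wrist_force: [0.2, -0.8, 0.1]
finger_gap: 0.0508
gripper_force: 0.0Traceback (most recent call last):
  File "chk.py", line 4, in <module>
    print("bar",m.sum(),np.percentile(q[:,2],[5,25,50,75,95]).round(4),q.mean(0).round(4))
                        ~~~~~~~~~~~~~^^^^^^^^^^^^^^^^^^^^^^^^
    return _quantile_unchecked(
        a, q, axis, out, overwrite_input, method, keepdims, weights)
    return _ureduce(a,
                    func=_quantile_ureduce_func,
    ...<5 lines>...
                    overwrite_input=overwrite_input,
                    method=method)
    r = func(a, **kwargs)
    result = _quantile(arr,
                       quantiles=q,
    ...<2 lines>...
                       out=out,
                       weights=wgt)
    slices_having_nans = np.isnan(arr[-1, ...])
                                  ~~~^^^^^^^^^
IndexError: index -1 is out of bounds for axis 0 with size 0
```

```bash
python3 -m jog '[[0.2,0.2,-0.1,0,0,0,0],[0.2,0.4,-0.2,0,0,0,0],[0.2,0.6,-0.3,0,0,0,0],[0.2,0.8,-0.4,0,0,0,0],[0.2,0.8,-0.4,0,0,0,0],[0.2,0.8,-0.4,0,0,0,0]]'; python3 chk.py
```

```text
time_s: 39.58
tool_pos: [0.5751, -0.0873, 0.3175]
orientation: [179.9, -0.1, 90.0]
wrist_force: [0.5, 0.4, -0.7]
finger_gap: 0.0511
gripper_force: 0.0
bar 782 [0.1975 0.1994 0.2001 0.2008 0.2015] [ 0.0608 -0.0014  0.1997]
top -0.04 147 [-0.018  0.017] 0.0558
top 0.0 153 [-0.0184  0.0166] 0.0556
top 0.03 156 [-0.0186  0.0162] 0.0558
near end -0.0733
```

```bash
python3 -c "
from cell import env
print(env.hand_in())"
```

```text
the job is handed in; nothing more can be done
None
```

I handed the job in with no verdict returned; my last measurements show the dial zeroed first, both cassettes (only two were present) piled within about 2 mm of the black rectangle, the plunger at about 70 mm with its spring about half in, and the dial then set to 2 clicks. One cassette had to be re-piled after being knocked off, and I viewed 15 pictures, one over the 14 allowed.

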